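Hang the second slide carrier on the drip hook

TASK

Lift the slide carrier with the red tab out of the white jar and hang it by its handle frame on the drip stand's hook, in front of the blue-tabbed carrier that already hangs there, without knocking that one off, tipping it or shoving it along. Once the red one hangs free of you, put the green lid on the jar, fully home. Keep the carriers upright, set things down instead of dropping them, and leave everything else on the bench where it is.

Things in the scene. Friction and masses are not known exactly. Their poses are not given: they have to be found in the camera images.
- load: Slide carrier with red tab, standing in the jar: basket 40 (x) x 86 (y) x 32 high full of slides (none stand higher), a handle frame 10 thick (x) above it: uprights at y = +-38 and a shallow roof-shaped crossbar; above its middle a grip tab 12 (x) x 24 (y) x 34 high. 148 high overall, about 160 g (varies). Origin: centre of its underside, z up.
- load_tab (a point): Centre of the red tab, where the carrier is gripped: 131 above the carrier's underside, 17 below the tab's top; y along the tab's 24 mm width, z up.
- load_eye (a point): Red carrier: the point where the hook rod's axis lies when it hangs, 103.7 above its underside, 27.3 below the tab's centre, 4.3 below the peak of the crossbar's underside. The window under the crossbar is 72 wide (y) and reaches 72 below this point; the crossbar's underside is 14 lower at the uprights than at its peak.
- hung: Slide carrier with blue tab, same make as the red one, hanging loose on the inner part of the hook rod. Origin: centre of its underside.
- hung_tab (a point): Centre of the blue tab, 131 above that carrier's underside.
- hung_eye (a point): Blue carrier: the point under its crossbar that lies on the rod's axis, 27.3 below its tab's centre. The carrier reaches 20 mm either side of it along the rod.
- hook_rod (a point): Drip stand (fixed): tray 200 x 110 x 12, post 16 in diameter, 212 high, and a level steel rod 8 in diameter, 205 above the table. This point: on the rod's axis at its free end, where it bends up. x runs along the rod to the post (its axis at x = 160), z up. Carriers hang with their x along the rod, either way round; the red one has room between here and the blue one.
- hook_tip (a point): Top of the hook's upturned end (yellow ball, 11 across): 8 in front of hook_rod (x = -8) and 21 above the rod's axis; the ball's top is 22.5 above that axis. The crossbar must pass over it.
- jar_mouth (a point): White jar (fixed), outside 66 (x) x 112 (y) x 75 high, 4 mm walls and floor. This point: centre of its mouth, level with the rim; axes along its sides, z up. The carrier stands loosely on its floor with roughly the same yaw.
- lid: Green lid, loose, lying the right way up on the table, about 90 g: plate 74 (x) x 120 (y) x 6, a plug 50 x 96 x 8 below it that goes into the jar's mouth (4 mm play all round), a grip block 14 (x) x 30 (y) x 30 high on top. Either way round fits. Origin: centre of the plug's underside.
- lid_knob (a point): Centre of the lid's grip block: 15 above the plate's top, 21 above the plate's underside, 29 above the plug's underside. Fully home, the plate rests on the rim and this point is 21 above jar_mouth.
- spare_tab (a point): Bystander: empty carrier with a black tab, standing on the table; centre of its tab. Not to be used.
- flask_a_mid (a point): Bystander: clear culture flask with a red cap, lying flat, 100 x 50 x 26 with the cap; the centre of its clear body.
- flask_b_mid (a point): Bystander: second such flask; the centre of its clear body.
- bottle_mid (a point): Bystander: bottle with a blue cap, 64 across, 130 high; its centre.
- tubes_mid (a point): Bystander: white rack of red-capped tubes, 60 x 140 x 96 high; point 30 above the table.
- timer_mid (a point): Bystander: blue lab timer, 70 x 110 x 22; its centre.
Mind the look-alikes: they are no part of the job. Leave any purple look-alike of the load alone. Of the things that look like the lid, take the one that is farthest to the robot's left at the start.

How it is judged (in metres and radians):
On the way, in this order (a step that is already met when the one before it is completed fails the run):
1. the red-tabbed carrier hangs on the hook rod in front of the blue one, let go (x of load_eye in the frame of hook_rod between 0.004 and 0.15 m and y of load_eye in the frame of hook_rod between -0.01 and 0.01 m and z of load_eye in the frame of hook_rod between -0.006 and 0.01 m and angle between each of load_tab, hung_tab's own z axis and vertical below 0.3 rad and x of hung_eye in the frame of hook_rod between 0.004 and 0.15 m and y of hung_eye in the frame of hook_rod between -0.01 and 0.01 m and z of hung_eye in the frame of hook_rod between -0.006 and 0.01 m and contact force between the fingers and load below 0.1 N), for 0.2 s.
2. the lid is fully home on the jar, let go (x of lid_knob in the frame of jar_mouth between -0.008 and 0.008 m and y of lid_knob in the frame of jar_mouth between -0.008 and 0.008 m and z of lid_knob in the frame of jar_mouth between 0.015 and 0.0245 m and angle between lid_knob's own z axis and vertical below 0.06 rad and contact force between the fingers and lid below 0.1 N), for 0.2 s.
At the end, for the whole second after the job is handed in: Both carriers hang on the straight part of the hook rod (eye within 10 mm of the rod's axis sideways, -6 to +10 mm in height, tilt under 0.3 rad), the blue one within 25 mm of where it was; the lid sits on the jar within 8 mm of its centre, level and with no gap over 3.5 mm; all at rest (x of load_eye in the frame of hook_rod between 0.004 and 0.15 m and y of load_eye in the frame of hook_rod between -0.01 and 0.01 m and z of load_eye in the frame of hook_rod between -0.006 and 0.01 m and angle between each of load_tab, hung_tab's own z axis and vertical below 0.3 rad and x of hung_eye in the frame of hook_rod between 0.004 and 0.15 m and y of hung_eye in the frame of hook_rod between -0.01 and 0.01 m and z of hung_eye in the frame of hook_rod between -0.006 and 0.01 m and x of lid_knob in the frame of jar_mouth between -0.008 and 0.008 m and y of lid_knob in the frame of jar_mouth between -0.008 and 0.008 m and z of lid_knob in the frame of jar_mouth between 0.015 and 0.0245 m and angle between lid_knob's own z axis and vertical below 0.06 rad and linear speed of each of load, hung, lid below 0.03 m/s and angular speed of each of load, hung, lid below 0.4 rad/s); the robot touches nothing.
It fails at once if the blue carrier is lifted or knocked off the rod, tipped over 0.5 rad, or moved over 25 mm (z of hung_eye in the frame of hook_rod below -0.015 m or z of hung_eye in the frame of hook_rod above 0.015 m or angle between hung_tab's own z axis and vertical above 0.5 rad or distance of hung_eye from where it was at the start of the episode above 0.025 m).
It fails at once if the red carrier is tipped over 0.7 rad (angle between load_tab's own z axis and vertical above 0.7 rad).
It fails at once if the red carrier or the lid is dropped from more than about 2 cm ((contact force between the fingers and load below 0.1 N and linear speed of load above 0.6 m/s) or (contact force between the fingers and lid below 0.1 N and linear speed of lid above 0.6 m/s)).
It fails at once if a bystander is moved more than 30 mm (distance of any of spare_tab, flask_a_mid, flask_b_mid, bottle_mid, tubes_mid, timer_mid from where it was at the start of the episode above 0.03 m).
It also fails if it takes over 69 s, if anything falls off the work surface, if the arm or the gripper's body presses on something with over 40 N, if the wrist force passes 120 N, or if a joint passes its speed limit or range.

ROBOT

A 6-joint arm with a two-finger parallel gripper is mounted at the origin on the work surface. World frame = base frame: x ahead of the robot, y to its left, z up, the work surface at z = 0. Lengths are in mm, angles in rad, forces in N, time in s.
With the tool pointing down it reaches from about 350 to 975 mm from the base axis. Payload 7.1 kg.
Tool frame: the origin (TCP) lies midway between the tips of the shut fingers; the grasp point (between the pads) lies bot.tcp_to_grasp behind it (bot.tcp_to_grasp is the distance from the TCP to the grasp point, in mm); z points along the fingers, y is the direction in which the jaws open and shut (so a half turn about z gives the same grasp; the last joint's range is limited). The gripper opens to 88 mm and grips with 3 to 60 N. Pads are 20 mm wide; open, the fingers measure 115 mm over their backs; the gripper's body (75 mm by 178 mm) begins 61 mm behind the grasp point.
Start: joints at [-1.236, 0.423, 1.63, -0, 1.089, -0.019], TCP at [216.557, -586.266, 222.675] pointing down, gripper open.
Joint ranges: [-3, 3], [-0.9, 2.11], [0.09, 2.58], [-1.31, 4.45], [0.11, 2.69], [-2.54, 2.54]. Speed limits (rad/s): [2.39, 2.39, 3.01, 3.14, 3.14, 3.14].

INTERFACE

Orientations are given as a rotation vector (axis times angle).
In Python, from cell import bot gives the robot as it stands. The module is installed in compiled form; this text tells all that it offers.
- The arm moves only by the shell command python3 -m inch 'ROWS' [OPENING] [FORCE]. ROWS is JSON, a list of rows, each an object of numbers: "tx", "ty", "tz": the shift along the world's x, y, z normalised to -1 to 1, where 1 is 100 mm; "rx", "ry", "rz": the turn, a rotation vector about the world's x, y, z normalised to -1 to 1, where 1 is pi/2 rad. In form: [{"tx": .., "ty": .., "tz": .., "rx": .., "ry": .., "rz": ..}, ...]. A call has 1 to 8 rows; each row is the pose to reach, as a shift and turn from the pose commanded when the call began; what a row does not reach only later rows make up. A row lasts 1/12 s, in which the tool goes at most 41.7 mm and 7.16 degrees, less where a joint would pass 70% of its speed; a pose out of reach is approached as far as the arm can. A call with a number of a shift or a turn outside -1 to 1 is refused whole. A call with a gripper value outside its range is refused whole. OPENING is the opening, from -1 (shut) to 1 (fully open), so that 0 is half open, set as the call begins (- or left out, the last holds). The fingers move at their own pace and stop on an object; FORCE is the grip in N (left out, the last holds). Time passes only in rows, so rows that repeat a pose let the fingers close. It gives the time, the measured TCP pose, the force and the opening at its end, in the units of the state.
- bot.get_obs(): the state, without advancing time (a new reading comes with each control period).
- bot.get_image(name): name is "scene" or "top"; returns a dict with "img" (420x560x3 uint8, red, green, blue), "mtx" (3x3 intrinsics, pixels), "eye" and "rotation" of the camera in the world. Camera axes: x right, y down, z forward; pixel columns grow to the right and rows downward; lengths in mm; the calibration is good to about 2 mm. A picture is of the moment at which its call begins. There is no depth.
- bot.sign_off(): hands the job in, once; it reports no verdict.
The state is a dict: "time_s": time; "joint_positions": joint angles; "joint_vel": joint speeds; "joint_efforts": joint torques, N m; "position": TCP position; "orientation": TCP orientation; "ft_force": force on the tool from outside, world axes, zero at the start; "torque": the same for the moment, N m; "grip_width": opening from 0.0 (shut) to 1.0 (fully open).
Only numpy, scipy, OpenCV 4.12 (cv2) and the standard library are available. Lean on these libraries where they do the work, as an engineer would, in place of code of your own. Each camera call takes 0.05 s, during which the arm holds its last target.

## Working session

There is one attempt and no reset: what is moved stays moved. The work goes in short steps, Python scripts to look and compute and a shell command to move; the robot and the scene stay as the last step left them, time stands still between calls to the robot, and variables do not carry over. Pictures are saved under pics/ and viewed, and the job is handed in when it is done.

```bash
mkdir -p pics; python3 - <<'E'
from cell import bot
import cv2
o=bot.get_obs();print(o, bot.tcp_to_grasp)
for n in("scene","top"):
    d=bot.get_image(n);print(n,d["mtx"],d["eye"],d["rotation"])
    cv2.imwrite(f"pics/{n}0.png",d["img"][:,:,::-1])
E
```

```text
{'time_s': 0.0, 'joint_positions': array([-1.23599508e+00,  4.23838756e-01,  1.63067524e+00,  5.84107604e-06,
        1.08861820e+00, -1.89782844e-02]), 'joint_vel': array([ 0.00011018,  0.00057086, -0.00223248, -0.00202559,  0.00035768,
       -0.00088357]), 'joint_efforts': array([ 5.20637004e-04, -5.44621575e+01, -2.73668522e+01,  6.42158627e-02,
        2.27620918e-02, -1.36981757e-04]), 'position': array([ 216.38418829, -585.75426284,  221.90880739]), 'orientation': array([-3.09107374e+00, -5.52550185e-01,  3.72088889e-04]), 'ft_force': array([ 0.63175894, -0.1026358 ,  0.77396345]), 'torque': array([-0.0212254 , -0.04618914,  0.06538291]), 'grip_width': 1.001640268783234} 18.700000000000003
scene [[447.87883018   0.         279.40482032]
 [  0.         447.87883018 213.6491178 ]
 [  0.           0.           1.        ]] [1351.16323817  574.0727363  1078.91933376] [-1.21863317 -2.27594853  1.00035915]
top [[524.74612916   0.         288.10937166]
 [  0.         524.74612916 209.39861425]
 [  0.           0.           1.        ]] [ 253.3893993    27.52950665 1954.30915609] [-2.17066833  2.12944675 -0.17621063]
```

View pics/scene0.png

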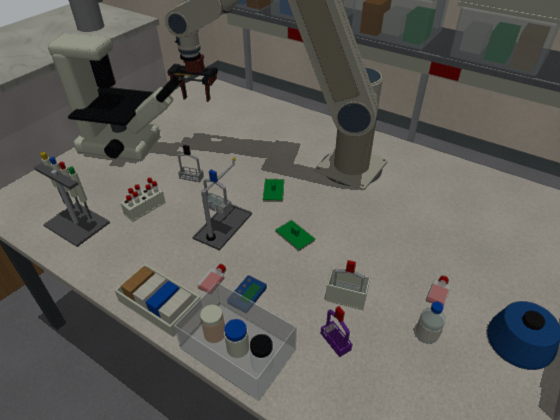

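View pics/top0.png

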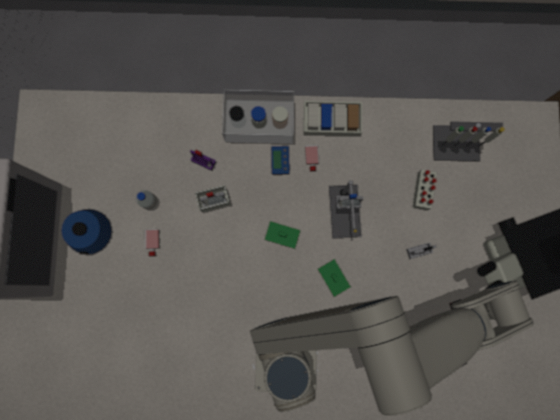

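```bash
cat > h.py <<'E'
import numpy as np, cv2
from scipy.spatial.transform import Rotation as R
from cell import bot
def cam(n):
    d=bot.get_image(n); d["R"]=R.from_rotvec(d["rotation"]).as_matrix(); d["eye"]=np.array(d["eye"]); return d
def ray(d,p):
    v=d["R"]@np.linalg.solve(d["mtx"],[p[0],p[1],1.]); return v/np.linalg.norm(v)
def onz(d,p,z):
    v=ray(d,p); return d["eye"]+v*(z-d["eye"][2])/v[2]
def proj(d,X):
    c=d["R"].T@(np.array(X,float)-d["eye"]); q=d["mtx"]@c; return q[:2]/q[2]
def tri(a,p,b,q):
    u,v=ray(a,p),ray(b,q)
    A=np.c_[u,-v]; s=np.linalg.lstsq(A,b["eye"]-a["eye"],rcond=None)[0]
    P,Q=a["eye"]+s[0]*u,b["eye"]+s[1]*v
    return (P+Q)/2,np.linalg.norm(P-Q)
def crop(d,x,y,w,h,k,name,pts=()):
    im=d["img"][:,:,::-1][y:y+h,x:x+w]
    im=cv2.resize(im,None,fx=k,fy=k,interpolation=cv2.INTER_CUBIC)
    for p in pts: cv2.circle(im,(int((p[0]-x+.5)*k),int((p[1]-y+.5)*k)),3,(255,0,255),1)
    cv2.imwrite("pics/"+name+".png",im)
def mask(d,col,x,y,w,h):
    hsv=cv2.cvtColor(d["img"],cv2.COLOR_RGB2HSV).astype(int); H,S,V=hsv[...,0],hsv[...,1],hsv[...,2]
    m={"red":((H<8)|(H>172))&(S>150)&(V>60),"green":(H>45)&(H<80)&(S>120),"blue":(H>100)&(H<125)&(S>150)&(V>50),"yellow":(H>20)&(H<36)&(S>110)&(V>90)}[col]
    o=np.zeros(m.shape,np.uint8); o[y:y+h,x:x+w]=m[y:y+h,x:x+w]; return o
def cen(m):
    v,u=np.nonzero(m); return np.array([u.mean(),v.mean()]),len(u)
E
python3 - <<'E'
from h import *
t=cam("top");s=cam("scene")
crop(t,190,140,190,140,4,"t1"); crop(s,180,130,200,150,4,"s1"); crop(s,260,220,150,110,5,"s2")
for n,d,col,b in[("T load red",t,"red",(195,185,40,30)),("S load red",s,"red",(335,255,30,25)),("T blue",t,"blue",(330,180,40,40)),("S blue",s,"blue",(200,165,25,25)),("T yel",t,"yellow",(335,210,40,50)),("S yel",s,"yellow",(220,145,30,30)),("T grL",t,"green",(260,215,45,40)),("S grL",s,"green",(270,215,50,40))]:
    try:print(n,*cen(mask(d,col,*b)))
    except Exception as e:print(n,e)
E
```

```text
T load red [209.4375 193.8125] 16
S load red [350.17857143 266.22619048] 84
T blue [352.35294118 195.94117647] 17
S blue [212.64179104 175.7761194 ] 67
T yel [355. 230.] 1
S yel [234.         158.28571429] 7
T grL [282.0755814  234.48837209] 516
S grL [294.88709677 234.48028674] 558
```

View pics/t1.png

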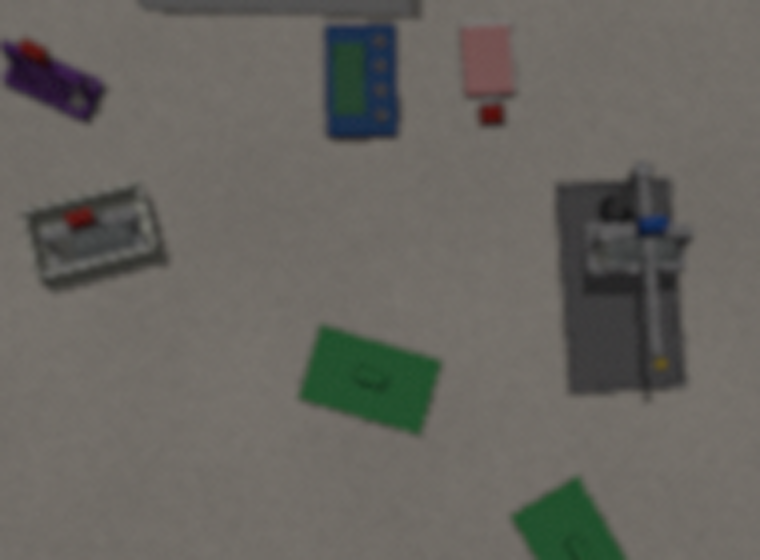

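View pics/s1.png

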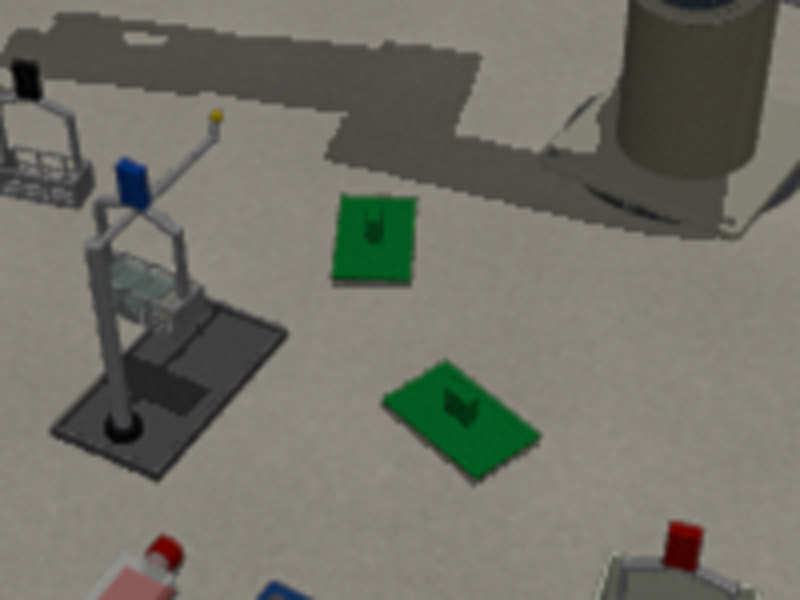

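View pics/s2.png

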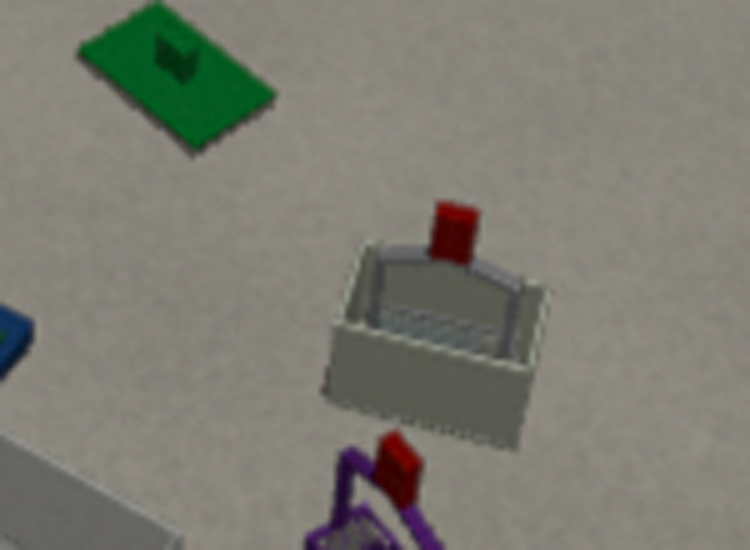

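```bash
python3 - <<'E'
from h import *
t=cam("top");s=cam("scene")
crop(t,190,180,50,38,15,"t2"); crop(t,325,175,55,70,8,"t3"); crop(s,320,255,55,55,10,"s3");crop(s,185,145,70,110,5,"s4");crop(t,260,215,45,38,12,"t4")
T=lambda a,b:print(a,*tri(t,cen(mask(t,*b[0]))[0],s,cen(mask(s,*b[1]))[0]))
T("load",(("red",195,185,40,30),("red",335,255,30,25)))
T("blue",(("blue",330,180,40,40),("blue",200,165,25,25)))
print(onz(t,(209.44,193.8),152),onz(s,cen(mask(s,"red",335,255,30,25))[0],135))
print(onz(t,(352.35,195.94),249),onz(s,cen(mask(s,"blue",200,165,25,25))[0],232))
print("yel",tri(t,(354.8,230.5),s,(233.9,158.4)))
E
```

```text
load [577.63339187 281.28626414 135.12755216] 1.0099366831329695
blue [ 563.52938905 -208.76703973  229.99601288] 0.9957366305347466
[574.4696761  279.38489167 152.        ] [577.75873636 280.79555382 135.        ]
[ 559.81778362 -205.74633382  249.        ] [ 565.57264665 -207.41156747  232.        ]
yel (array([ 448.17311788, -217.63193103,  222.76276881]), np.float64(0.3944809453589344))
```

View pics/t2.png

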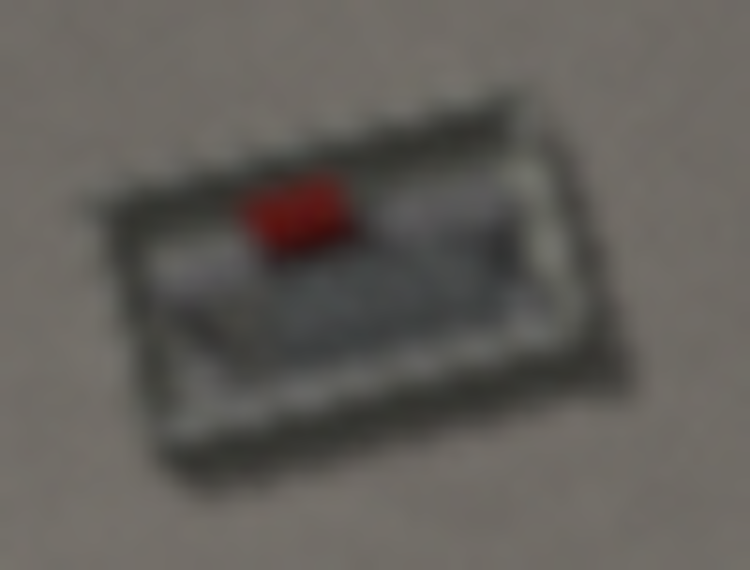

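View pics/t3.png

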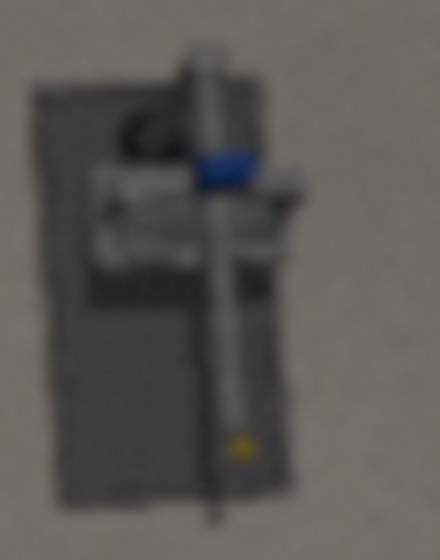

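View pics/s3.png

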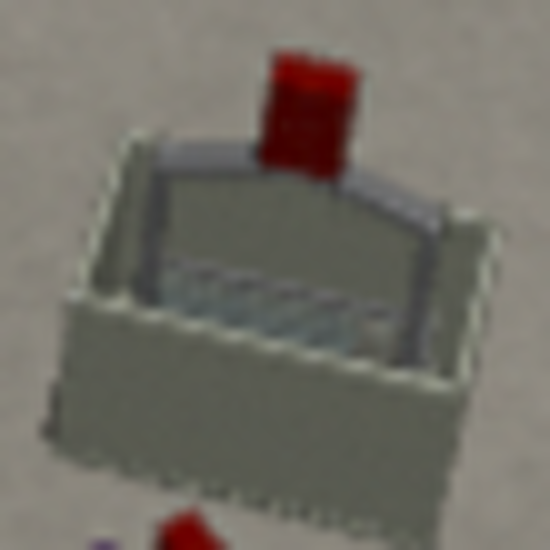

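View pics/s4.png

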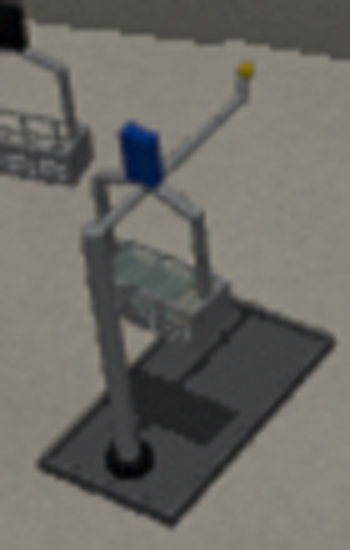

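View pics/t4.png

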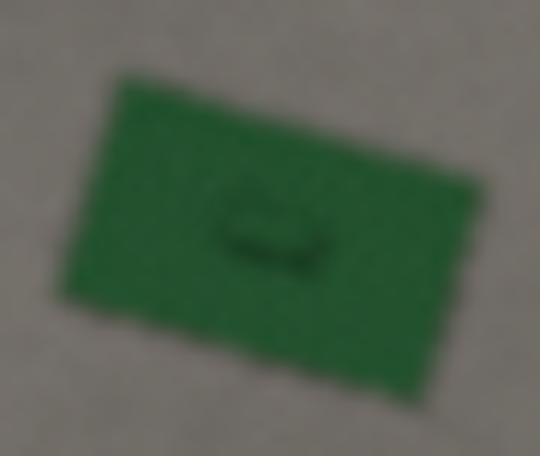

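```bash
python3 - <<'E'
from h import *
t=cam("top");s=cam("scene")
c=[np.array([320+u/10-.5,255+v/10-.5]) for u,v in[(133,133),(70,295),(462,387),(492,222)]]
P=np.array([onz(s,p,75) for p in c]);print(P.round(1),P.mean(0)); 
for i in range(4):
    e=P[(i+1)%4]-P[i];print(np.linalg.norm(e),np.degrees(np.arctan2(e[1],e[0])))
c=[np.array([190+u/15-.5,180+v/15-.5]) for u,v in[(85,200),(530,88),(630,395),(195,490)]]
P=np.array([onz(t,p,75) for p in c]);print(P.round(1),P.mean(0)); 
for i in range(4):
    e=P[(i+1)%4]-P[i];print(np.linalg.norm(e),np.degrees(np.arctan2(e[1],e[0])))
# lid
for n,d,b in(("t",t,(260,215,45,40)),("s",s,(270,215,50,40))):
    m=mask(d,"green",*b); m=cv2.morphologyEx(m,cv2.MORPH_CLOSE,np.ones((5,5)))
    q=cv2.approxPolyDP(max(cv2.findContours(m,0,1)[0],key=cv2.contourArea),4,True)[:,0]
    q=q.astype(float); W=np.array([onz(d,p,14)[:2] for p in np.argwhere(m)[:,::-1]])
    r=cv2.minAreaRect(W.astype(np.float32)); print("lid",n,r,W.mean(0))
# rod
a,_=tri(t,(354.8,230.5),s,(233.9,158.4))
pt=(325+205/8-.5,175+55/8-.5);ps=(185+97/5-.5,145+228/5-.5)
print("post",tri(t,pt,s,ps),onz(t,pt,212),onz(s,ps,212))
print("ball",onz(t,(354.8,230.5),222),onz(s,(233.9,158.4),222))
# tab rect yaw
for n,d,b,z in(("load",s,("red",335,255,30,25),135),("blue",s,("blue",200,165,25,25),232)):
    m=mask(d,*b);print(n,cv2.minAreaRect(np.argwhere(m)[:,::-1].astype(np.float32)))
# post base
pb=(185+128/5-.5,145+455/5-.5);print("postbase",onz(s,pb,12))
# tray corners
T=[np.array([325+u/8-.5,175+v/8-.5]) for u,v in[(33,88),(262,80),(292,490),(60,508)]]
Q=np.array([onz(t,p,12) for p in T]);print(Q.round(1),Q.mean(0))
for i in range(4):
    e=Q[(i+1)%4]-Q[i];print(np.linalg.norm(e),np.degrees(np.arctan2(e[1],e[0])))
T=[np.array([185+u/5-.5,145+v/5-.5]) for u,v in[(170,520),(335,340),(232,282),(40,463)]]
Q=np.array([onz(s,p,10) for p in T]);print(Q.round(1),Q.mean(0))
for i in range(4):
    e=Q[(i+1)%4]-Q[i];print(np.linalg.norm(e),np.degrees(np.arctan2(e[1],e[0])))
E
```

```text
[[561.9 222.7  75. ]
 [623.9 236.7  75. ]
 [592.1 342.7  75. ]
 [534.4 324.3  75. ]] [578.06710853 281.61385943  75.        ]
63.59112286307403 12.71955131366849
110.69289402216724 106.7064248277256
60.54810376640542 -162.2376662318248
105.19571621792767 -74.87296489585917
[[590.7 342.   75. ]
 [620.5 235.5  75. ]
 [545.6 208.7  75. ]
 [520.4 312.4  75. ]] [569.29331346 274.64917018  75.        ]
110.56813907995159 -74.34080693705428
79.53870228518853 -160.31418888982643
106.75267744032386 103.69325331431544
76.26956247634809 22.78680008006803
lid t ((451.4011535644531, 23.243305206298828), (110.25775909423828, 64.63399505615234), 74.38587951660156) [451.300445    23.46437265]
lid s ((455.2327880859375, 24.740436553955078), (118.56790924072266, 72.94374084472656), 74.16603088378906) [456.24412472  25.72767624]
post (array([ 616.08696942, -202.82377979,  212.49603313]), np.float64(0.902956207140482)) [ 616.46908715 -203.25954447  212.        ] [ 615.49399079 -202.82114658  212.        ]
ball [ 448.14674752 -217.57373943  222.        ] [ 447.44000474 -218.53096132  222.        ]
load ((350.16998291015625, 266.3099670410156), (7.495331764221191, 11.030865669250488), 8.13010311126709)
blue ((212.6499786376953, 175.54998779296875), (11.737972259521484, 6.222539901733398), 81.8698959350586)
postbase [ 614.67904265 -208.44296104   12.        ]
[[ 640.6 -148.5   12. ]
 [ 646.7 -256.7   12. ]
 [ 452.6 -270.4   12. ]
 [ 442.  -162.3   12. ]] [ 545.45881471 -209.48168985   12.        ]
108.42390707136529 -86.75952748818557
194.60163743876834 -175.97096813005183
108.57768455599427 95.55531816378162
198.98589210105675 3.9928886689256284
[[ 643.6 -148.6   10. ]
 [ 445.6 -161.8   10. ]
 [ 436.8 -261.3   10. ]
 [ 651.4 -254.1   10. ]] [ 544.34052185 -206.47143601   10.        ]
198.35826295583237 -176.1825023242551
99.90417044565554 -95.10274913195428
214.75734426624788 1.9366501390218696
105.74738034501262 94.24677773945214
```

```bash
python3 -m inch '[{"tz":0.5,"tx":0.2,"ty":0.4},{"tz":0.9,"tx":0.4,"ty":0.96,"rz":-0.053},{"tz":0.9,"tx":0.4,"ty":0.96,"rz":-0.053},{"tz":0.9,"tx":0.4,"ty":0.96,"rz":-0.053}]' 1
python3 -m inch '[{"tx":0.4,"ty":0.96},{"tx":0.4,"ty":0.96},{"tx":0.4,"ty":0.96}]'
python3 -m inch '[{"tx":0.4,"ty":0.96},{"tx":0.4,"ty":0.96},{"tx":0.4,"ty":0.96}]'
```

```text
schema error: expected keys tx, ty, tz, rx, ry, rz
schema error: expected keys tx, ty, tz, rx, ry, rz
schema error: expected keys tx, ty, tz, rx, ry, rz
```

All keys are required.

```bash
python3 -m inch '[{"tx":0.2,"ty":0.4,"tz":0.5,"rx":0,"ry":0,"rz":0},{"tx":0.4,"ty":0.96,"tz":0.9,"rx":0,"ry":0,"rz":-0.053},{"tx":0.4,"ty":0.96,"tz":0.9,"rx":0,"ry":0,"rz":-0.053},{"tx":0.4,"ty":0.96,"tz":0.9,"rx":0,"ry":0,"rz":-0.053}]' 1
python3 -m inch '[{"tx":0.4,"ty":0.96,"tz":0,"rx":0,"ry":0,"rz":0},{"tx":0.4,"ty":0.96,"tz":0,"rx":0,"ry":0,"rz":0},{"tx":0.4,"ty":0.96,"tz":0,"rx":0,"ry":0,"rz":0}]'
python3 -m inch '[{"tx":0.4,"ty":0.96,"tz":0,"rx":0,"ry":0,"rz":0},{"tx":0.4,"ty":0.96,"tz":0,"rx":0,"ry":0,"rz":0},{"tx":0.4,"ty":0.96,"tz":0,"rx":0,"ry":0,"rz":0}]'
```

```text
time_s: 0.73
position: [258.1, -488.4, 316.2]
orientation: [3.11, 0.425, 0.003]
ft_force: [0.5, -1.1, 0.3]
grip_width: 1.001
time_s: 0.98
position: [297.0, -391.3, 312.6]
orientation: [-3.112, -0.425, -0.0]
ft_force: [0.4, 0.2, -0.8]
grip_width: 1.002
time_s: 1.23
position: [337.0, -295.3, 312.4]
orientation: [-3.112, -0.426, -0.0]
ft_force: [-0.2, 0.1, 0.6]
grip_width: 0.998
```

```bash
for i in 1; do python3 -m inch '[{"tx":0.4,"ty":0.96,"tz":0,"rx":0,"ry":0,"rz":0},{"tx":0.4,"ty":0.96,"tz":0,"rx":0,"ry":0,"rz":0},{"tx":0.4,"ty":0.96,"tz":0,"rx":0,"ry":0,"rz":0}]'; done
python3 -m inch '[{"tx":0.4,"ty":0.96,"tz":0,"rx":0,"ry":0,"rz":0},{"tx":0.4,"ty":0.96,"tz":0,"rx":0,"ry":0,"rz":0},{"tx":0.4,"ty":0.96,"tz":0,"rx":0,"ry":0,"rz":0}]'
python3 -m inch '[{"tx":0.4,"ty":0.96,"tz":0,"rx":0,"ry":0,"rz":0},{"tx":0.4,"ty":0.96,"tz":0,"rx":0,"ry":0,"rz":0},{"tx":0.4,"ty":0.96,"tz":0,"rx":0,"ry":0,"rz":0}]'
python3 -m inch '[{"tx":0.4,"ty":0.96,"tz":0,"rx":0,"ry":0,"rz":0},{"tx":0.4,"ty":0.96,"tz":0,"rx":0,"ry":0,"rz":0},{"tx":0.4,"ty":0.96,"tz":0,"rx":0,"ry":0,"rz":0}]'
python3 -m inch '[{"tx":0.4,"ty":0.96,"tz":0,"rx":0,"ry":0,"rz":0},{"tx":0.4,"ty":0.96,"tz":0,"rx":0,"ry":0,"rz":0},{"tx":0.4,"ty":0.96,"tz":0,"rx":0,"ry":0,"rz":0}]'
python3 -m inch '[{"tx":0.4,"ty":0.96,"tz":-0.5,"rx":0,"ry":0,"rz":0},{"tx":0.4,"ty":0.96,"tz":-1,"rx":0,"ry":0,"rz":0},{"tx":0.4,"ty":0.96,"tz":-1,"rx":0,"ry":0,"rz":0},{"tx":0.4,"ty":0.96,"tz":-1,"rx":0,"ry":0,"rz":0},{"tx":0.4,"ty":0.96,"tz":-1,"rx":0,"ry":0,"rz":0}]'
python3 - <<'E'
from h import *
t=cam("top");s=cam("scene")
crop(t,170,160,90,70,8,"t5"); crop(s,310,190,90,110,5,"s5")
print(bot.get_obs()["position"],bot.get_obs()["time_s"])
E
```

```text
time_s: 1.48
position: [377.2, -199.5, 312.5]
orientation: [-3.112, -0.426, -0.001]
ft_force: [0.9, 0.5, -0.5]
grip_width: 1.001
time_s: 1.73
position: [417.5, -103.5, 312.6]
orientation: [-3.112, -0.426, -0.001]
ft_force: [0.1, 0.1, 0.3]
grip_width: 1.0
time_s: 1.98
position: [457.8, -7.3, 312.7]
orientation: [-3.112, -0.426, -0.002]
ft_force: [-0.4, -0.1, -0.4]
grip_width: 0.998
time_s: 2.23
position: [498.0, 89.0, 312.5]
orientation: [-3.112, -0.427, -0.002]
ft_force: [0.5, -0.8, -0.4]
grip_width: 1.0
time_s: 2.48
position: [538.0, 185.2, 312.3]
orientation: [-3.112, -0.427, -0.002]
ft_force: [-0.4, -0.6, -0.4]
grip_width: 0.997
time_s: 2.9
position: [575.0, 279.0, 207.3]
orientation: [3.111, 0.427, -0.011]
ft_force: [-0.8, -0.3, 0.7]
grip_width: 1.002
[576.25284256 277.50285466 211.79460313] 3.0
```

View pics/s5.png

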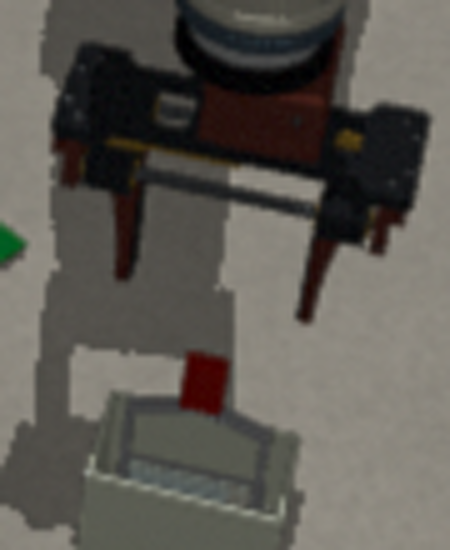

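View pics/t5.png

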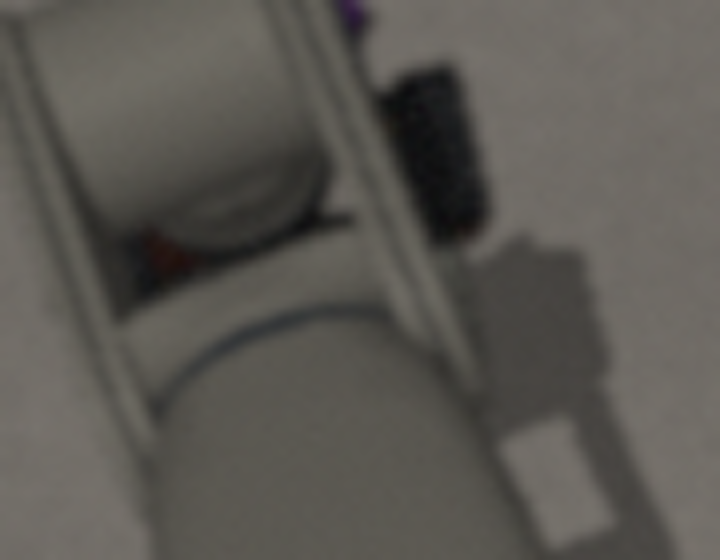

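```bash
python3 - <<'E'
from h import *
s=cam("scene");o=bot.get_obs();P=o["position"];print(P,o["joint_positions"])
p=(310+212.5/5-.5,190+299/5-.5)
print(proj(s,P),p,onz(s,p,P[2]))
E
```

```text
[576.81035775 277.26183511 213.18323065] [ 4.29607776e-01  4.55130404e-01  1.60251156e+00 -3.02976495e-04
  1.08379518e+00  1.72982578e+00]
[352.10015948 246.02203736] (352.0, 249.3) [587.44828638 282.40673716 213.18323065]
```

```bash
python3 -m inch '[{"tx":0,"ty":0.01,"tz":-0.3,"rx":0,"ry":0,"rz":0},{"tx":0,"ty":0.01,"tz":-0.6,"rx":0,"ry":0,"rz":0},{"tx":0,"ty":0.01,"tz":-0.75,"rx":0,"ry":0,"rz":0},{"tx":0,"ty":0.01,"tz":-0.85,"rx":0,"ry":0,"rz":0},{"tx":0,"ty":0.01,"tz":-0.93,"rx":0,"ry":0,"rz":0},{"tx":0,"ty":0.01,"tz":-0.93,"rx":0,"ry":0,"rz":0}]' -0.1
python3 - <<'E'
from h import *
s=cam("scene");t=cam("top");print(bot.get_obs()["position"],bot.get_obs()["grip_width"],bot.get_obs()["ft_force"])
crop(s,310,190,90,110,5,"s6")
E
```

```text
time_s: 3.55
position: [576.7, 278.1, 119.8]
orientation: [-3.113, -0.423, -0.0]
ft_force: [-0.2, 0.0, 0.9]
grip_width: 0.587
[577.4486563  278.73583555 121.0862231 ] 0.491659594599273 [-0.56730682 -0.15323875 -0.39520761]
```

View pics/s6.png

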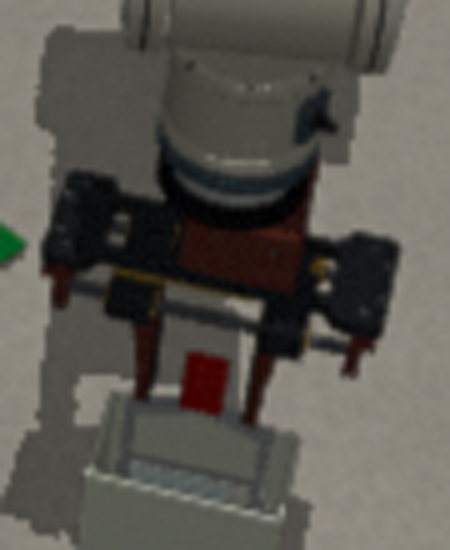

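```bash
python3 -m inch '[{"tx":0,"ty":0,"tz":0,"rx":0,"ry":0,"rz":0},{"tx":0,"ty":0,"tz":0,"rx":0,"ry":0,"rz":0},{"tx":0,"ty":0,"tz":0,"rx":0,"ry":0,"rz":0},{"tx":0,"ty":0,"tz":0,"rx":0,"ry":0,"rz":0},{"tx":0,"ty":0,"tz":0,"rx":0,"ry":0,"rz":0},{"tx":0,"ty":0,"tz":0,"rx":0,"ry":0,"rz":0}]' -1 30
python3 -m inch '[{"tx":0,"ty":0,"tz":0.08,"rx":0,"ry":0,"rz":0},{"tx":0,"ty":0,"tz":0.16,"rx":0,"ry":0,"rz":0},{"tx":0,"ty":0,"tz":0.32,"rx":0,"ry":0,"rz":0},{"tx":0,"ty":0,"tz":0.5,"rx":0,"ry":0,"rz":0},{"tx":0,"ty":0,"tz":0.7,"rx":0,"ry":0,"rz":0},{"tx":0,"ty":0,"tz":0.9,"rx":0,"ry":0,"rz":0},{"tx":0,"ty":0,"tz":1,"rx":0,"ry":0,"rz":0},{"tx":0,"ty":0,"tz":1,"rx":0,"ry":0,"rz":0}]'
python3 -m inch '[{"tx":0,"ty":0,"tz":0.2,"rx":0,"ry":0,"rz":0},{"tx":0,"ty":0,"tz":0.4,"rx":0,"ry":0,"rz":0},{"tx":0,"ty":0,"tz":0.5,"rx":0,"ry":0,"rz":0},{"tx":0,"ty":0,"tz":0.5,"rx":0,"ry":0,"rz":0}]'
python3 - <<'E'
from h import *
s=cam("scene");t=cam("top");print(bot.get_obs()["position"],bot.get_obs()["grip_width"],bot.get_obs()["ft_force"])
crop(s,290,130,130,170,3.5,"s7")
E
```

```text
time_s: 4.15
position: [577.1, 279.2, 120.5]
orientation: [-3.112, -0.424, -0.002]
ft_force: [-1.1, 1.5, 4.7]
grip_width: 0.27
time_s: 4.82
position: [577.9, 279.3, 222.6]
orientation: [-3.112, -0.424, -0.007]
ft_force: [1.4, -0.3, -1.9]
grip_width: 0.268
time_s: 5.15
position: [577.5, 279.1, 271.3]
orientation: [-3.112, -0.424, -0.005]
ft_force: [-0.0, 0.4, -1.6]
grip_width: 0.267
[576.19350493 278.53095835 268.72141505] 0.27461415746528933 [-0.00154391  0.0771259  -1.46432009]
```

View pics/s7.png

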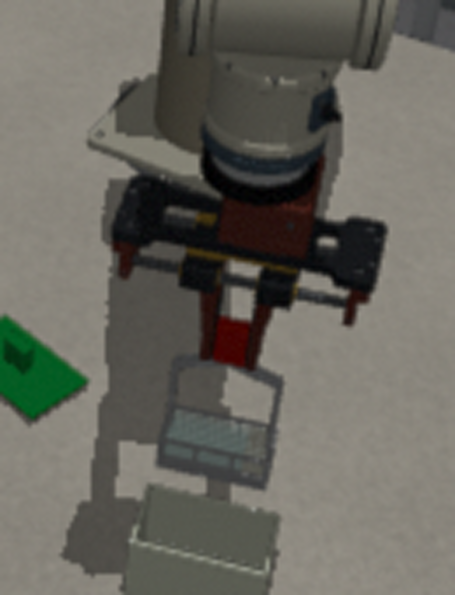

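```bash
python3 -m inch '[{"tx":-0.04,"ty":-0.12,"tz":0,"rx":0,"ry":0,"rz":-0.02},{"tx":-0.12,"ty":-0.33,"tz":0,"rx":0,"ry":0,"rz":-0.04},{"tx":-0.21,"ty":-0.58,"tz":0,"rx":0,"ry":0,"rz":-0.08},{"tx":-0.3,"ty":-0.83,"tz":0,"rx":0,"ry":0,"rz":-0.124}]'
python3 -m inch '[{"tx":-0.09,"ty":-0.25,"tz":0,"rx":0,"ry":0,"rz":0},{"tx":-0.18,"ty":-0.5,"tz":0,"rx":0,"ry":0,"rz":0},{"tx":-0.27,"ty":-0.75,"tz":0,"rx":0,"ry":0,"rz":0},{"tx":-0.36,"ty":-1,"tz":0,"rx":0,"ry":0,"rz":0}]'
python3 -m inch '[{"tx":-0.09,"ty":-0.25,"tz":0,"rx":0,"ry":0,"rz":0},{"tx":-0.18,"ty":-0.5,"tz":0,"rx":0,"ry":0,"rz":0},{"tx":-0.27,"ty":-0.75,"tz":0,"rx":0,"ry":0,"rz":0},{"tx":-0.36,"ty":-1,"tz":0,"rx":0,"ry":0,"rz":0}]'
python3 -m inch '[{"tx":-0.09,"ty":-0.25,"tz":0,"rx":0,"ry":0,"rz":0},{"tx":-0.18,"ty":-0.5,"tz":0,"rx":0,"ry":0,"rz":0},{"tx":-0.27,"ty":-0.75,"tz":0,"rx":0,"ry":0,"rz":0},{"tx":-0.36,"ty":-1,"tz":0,"rx":0,"ry":0,"rz":0}]'
python3 -m inch '[{"tx":-0.13,"ty":-0.25,"tz":0,"rx":0,"ry":0,"rz":0},{"tx":-0.25,"ty":-0.45,"tz":0,"rx":0,"ry":0,"rz":0},{"tx":-0.34,"ty":-0.62,"tz":0,"rx":0,"ry":0,"rz":0},{"tx":-0.38,"ty":-0.7,"tz":0,"rx":0,"ry":0,"rz":0}]'
python3 -m inch '[{"tx":0,"ty":-0.2,"tz":0,"rx":0,"ry":0,"rz":0},{"tx":0,"ty":-0.35,"tz":0,"rx":0,"ry":0,"rz":0},{"tx":0,"ty":-0.45,"tz":0,"rx":0,"ry":0,"rz":0},{"tx":0,"ty":-0.46,"tz":0,"rx":0,"ry":0,"rz":0},{"tx":0,"ty":-0.46,"tz":0,"rx":0,"ry":0,"rz":0}]'
python3 - <<'E'
from h import *
s=cam("scene");t=cam("top");o=bot.get_obs();print(o["position"],o["orientation"],o["grip_width"],o["joint_positions"])
crop(s,180,70,120,160,3.7,"s8");crop(t,300,170,110,110,5,"t8")
E
```

```text
time_s: 5.58
position: [544.9, 194.1, 267.8]
orientation: [3.138, 0.113, -0.005]
ft_force: [0.8, 0.5, -1.3]
grip_width: 0.273
time_s: 5.92
position: [508.6, 93.8, 268.2]
orientation: [3.139, 0.116, -0.004]
ft_force: [-0.8, 0.0, -1.5]
grip_width: 0.271
time_s: 6.25
position: [472.5, -5.9, 268.3]
orientation: [3.139, 0.116, -0.004]
ft_force: [0.3, -0.0, -1.6]
grip_width: 0.27
time_s: 6.58
position: [436.4, -105.5, 268.4]
orientation: [-3.139, -0.116, 0.004]
ft_force: [1.2, 0.6, -2.1]
grip_width: 0.275
time_s: 6.92
position: [398.1, -175.6, 268.5]
orientation: [-3.139, -0.114, 0.004]
ft_force: [0.6, -0.5, -1.3]
grip_width: 0.272
time_s: 7.33
position: [400.2, -220.1, 269.1]
orientation: [-3.138, -0.117, 0.001]
ft_force: [-0.5, -0.3, -2.2]
grip_width: 0.27
[ 400.32637489 -219.48212756  269.30529879] [-3.13854116e+00 -1.18986532e-01  1.05724013e-03] 0.2742833102203182 [-5.27784538e-01  1.11529727e-01  1.94026491e+00  3.51422573e-04
  1.09079340e+00  9.67062821e-01]
```

View pics/s8.png

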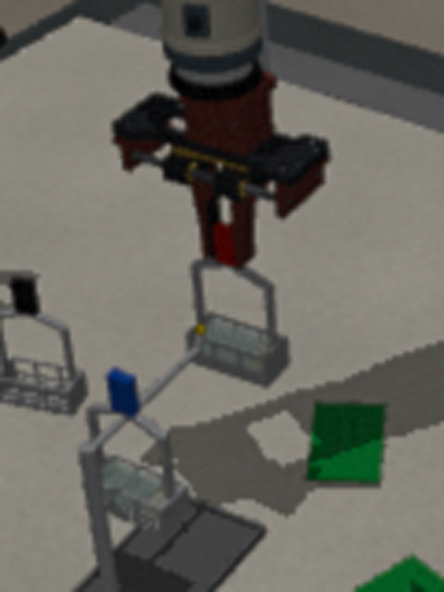

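View pics/t8.png

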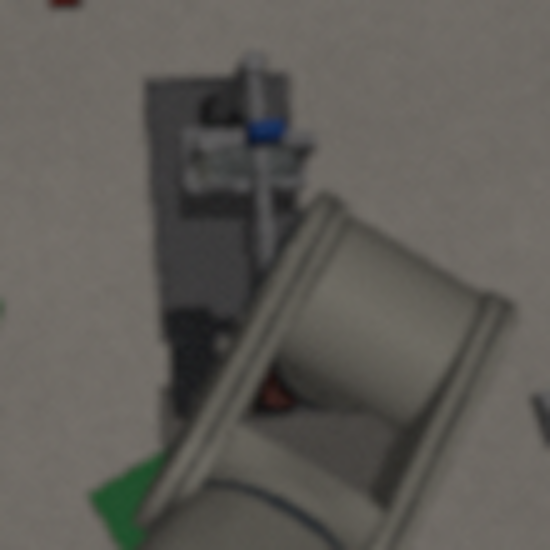

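```bash
python3 - <<'E'
from h import *
s=cam("scene");P=bot.get_obs()["position"]
crop(s,215,110,45,70,8,"s9",[proj(s,P+[0,0,14.5]),proj(s,P-[0,0,12.8]),proj(s,[448.2,-217.6,222])])
m=mask(s,"red",225,120,30,30);print(cen(m),proj(s,P+[0,0,14.5]))
E
```

```text
(array([240.3255814 , 135.48837209]), 43) [241.22794514 135.43562677]
```

View pics/s9.png

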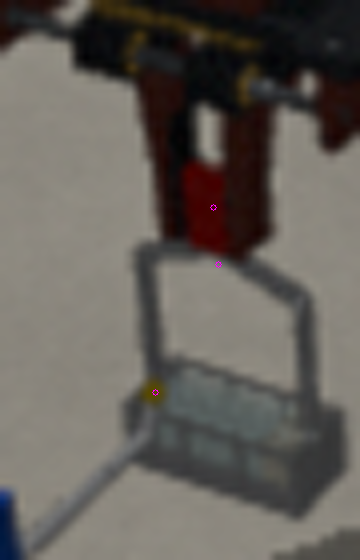

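```bash
python3 -m inch '[{"tx":0.1,"ty":0,"tz":0,"rx":0,"ry":0,"rz":0},{"tx":0.28,"ty":0.02,"tz":0,"rx":0,"ry":0,"rz":0},{"tx":0.46,"ty":0.03,"tz":0,"rx":0,"ry":0,"rz":0},{"tx":0.64,"ty":0.04,"tz":0,"rx":0,"ry":0,"rz":0},{"tx":0.82,"ty":0.055,"tz":0,"rx":0,"ry":0,"rz":0},{"tx":0.94,"ty":0.065,"tz":0,"rx":0,"ry":0,"rz":0},{"tx":1,"ty":0.065,"tz":0,"rx":0,"ry":0,"rz":0},{"tx":1,"ty":0.065,"tz":0,"rx":0,"ry":0,"rz":0}]'
python3 -m inch '[{"tx":0,"ty":0,"tz":-0.1,"rx":0,"ry":0,"rz":0},{"tx":0,"ty":0,"tz":-0.2,"rx":0,"ry":0,"rz":0},{"tx":0,"ty":0,"tz":-0.3,"rx":0,"ry":0,"rz":0},{"tx":0,"ty":0,"tz":-0.38,"rx":0,"ry":0,"rz":0},{"tx":0,"ty":0,"tz":-0.42,"rx":0,"ry":0,"rz":0},{"tx":0,"ty":0,"tz":-0.42,"rx":0,"ry":0,"rz":0}]'
python3 - <<'E'
from h import *
s=cam("scene");t=cam("top");o=bot.get_obs();print(o["position"],o["ft_force"])
crop(s,180,100,90,110,5,"s10");
E
```

```text
time_s: 8.15
position: [501.7, -213.3, 269.5]
orientation: [-3.139, -0.121, -0.0]
ft_force: [-0.7, -0.1, -1.4]
grip_width: 0.272
time_s: 8.65
position: [499.5, -213.5, 226.2]
orientation: [-3.138, -0.118, 0.004]
ft_force: [-0.5, -0.8, -1.8]
grip_width: 0.274
[ 500.47663324 -213.86866039  227.56832339] [ 0.58688158 -0.42388485 -0.64242518]
```

View pics/s10.png

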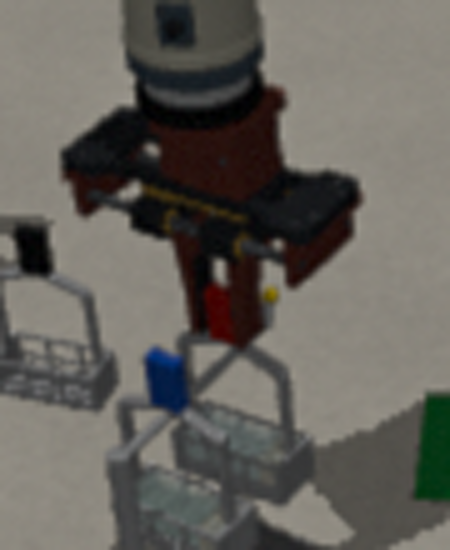

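```bash
python3 -m inch '[{"tx":0,"ty":0,"tz":-0.03,"rx":0,"ry":0,"rz":0},{"tx":0,"ty":0,"tz":-0.06,"rx":0,"ry":0,"rz":0},{"tx":0,"ty":0,"tz":-0.06,"rx":0,"ry":0,"rz":0},{"tx":0,"ty":0,"tz":-0.06,"rx":0,"ry":0,"rz":0}]'
python3 -m inch '[{"tx":0,"ty":0,"tz":-0.02,"rx":0,"ry":0,"rz":0},{"tx":0,"ty":0,"tz":-0.02,"rx":0,"ry":0,"rz":0},{"tx":0,"ty":0,"tz":-0.02,"rx":0,"ry":0,"rz":0}]'
python3 -m inch '[{"tx":0,"ty":0,"tz":-0.01,"rx":0,"ry":0,"rz":0},{"tx":0,"ty":0,"tz":-0.01,"rx":0,"ry":0,"rz":0},{"tx":0,"ty":0,"tz":-0.01,"rx":0,"ry":0,"rz":0}]'
```

```text
time_s: 9.08
position: [500.5, -213.7, 221.7]
orientation: [-3.139, -0.119, 0.0]
ft_force: [-0.4, -0.1, -1.3]
grip_width: 0.272
time_s: 9.33
position: [500.5, -213.7, 219.6]
orientation: [-3.139, -0.119, 0.0]
ft_force: [-0.1, 0.8, -0.9]
grip_width: 0.271
time_s: 9.58
position: [500.5, -213.8, 218.7]
orientation: [3.139, 0.119, 0.0]
ft_force: [-0.2, -0.5, -2.0]
grip_width: 0.271
```

```bash
python3 -m inch '[{"tx":0,"ty":0,"tz":-0.01,"rx":0,"ry":0,"rz":0},{"tx":0,"ty":0,"tz":-0.01,"rx":0,"ry":0,"rz":0},{"tx":0,"ty":0,"tz":-0.01,"rx":0,"ry":0,"rz":0}]'
python3 -m inch '[{"tx":0,"ty":0,"tz":-0.01,"rx":0,"ry":0,"rz":0},{"tx":0,"ty":0,"tz":-0.01,"rx":0,"ry":0,"rz":0},{"tx":0,"ty":0,"tz":-0.01,"rx":0,"ry":0,"rz":0}]'
python3 - <<'E'
from h import *
s=cam("scene");o=bot.get_obs();print(o["position"],o["ft_force"])
crop(s,190,130,60,60,10,"s11");
E
```

```text
time_s: 9.83
position: [500.7, -213.8, 217.9]
orientation: [3.139, 0.119, 0.001]
ft_force: [-0.3, 0.4, 0.9]
grip_width: 0.27
time_s: 10.08
position: [500.9, -214.0, 217.6]
orientation: [3.139, 0.119, 0.002]
ft_force: [-2.2, -0.3, 6.9]
grip_width: 0.27
[ 500.94583982 -214.03031431  217.61979982] [-1.29024618e+00  2.52455205e-03  7.51394908e+00]
```

View pics/s11.png

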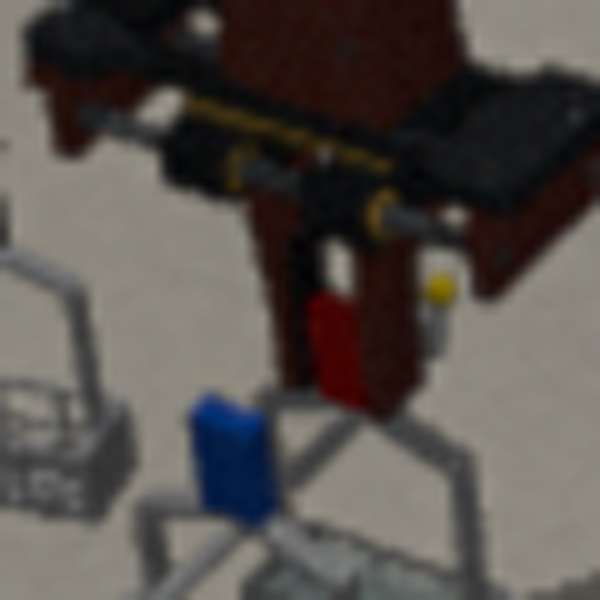

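```bash
python3 -m inch '[{"tx":0,"ty":0,"tz":0.005,"rx":0,"ry":0,"rz":0},{"tx":0,"ty":0,"tz":0.005,"rx":0,"ry":0,"rz":0}]'
python3 -m inch '[{"tx":0,"ty":0,"tz":0,"rx":0,"ry":0,"rz":0},{"tx":0,"ty":0,"tz":0,"rx":0,"ry":0,"rz":0},{"tx":0,"ty":0,"tz":0,"rx":0,"ry":0,"rz":0},{"tx":0,"ty":0,"tz":0,"rx":0,"ry":0,"rz":0}]' -0.1
python3 - <<'E'
from h import *
s=cam("scene");o=bot.get_obs();print(o["position"],o["ft_force"],o["grip_width"])
crop(s,180,110,90,110,5,"s12");
E
```

```text
time_s: 10.3
position: [500.9, -214.0, 217.7]
orientation: [3.139, 0.119, 0.002]
ft_force: [-1.1, -0.0, 4.5]
grip_width: 0.27
time_s: 10.63
position: [500.4, -213.7, 216.9]
orientation: [-3.139, -0.119, 0.001]
ft_force: [0.1, -0.3, 0.8]
grip_width: 0.45
[ 500.45923146 -213.68933473  216.94433099] [-0.21633306 -0.10126365 -0.04095362] 0.44913128747319575
```

View pics/s12.png

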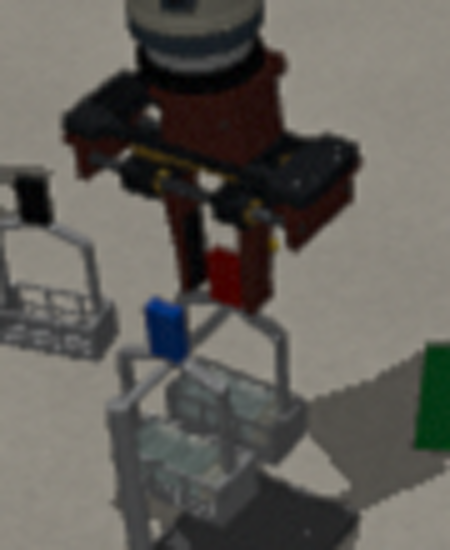

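```bash
python3 -m inch '[{"tx":0,"ty":0,"tz":0.1,"rx":0,"ry":0,"rz":0},{"tx":0,"ty":0,"tz":0.25,"rx":0,"ry":0,"rz":0},{"tx":0,"ty":0,"tz":0.5,"rx":0,"ry":0,"rz":0},{"tx":0,"ty":0,"tz":0.8,"rx":0,"ry":0,"rz":0},{"tx":0,"ty":0,"tz":1,"rx":0,"ry":0,"rz":0},{"tx":0,"ty":0,"tz":1,"rx":0,"ry":0,"rz":0}]' 0
python3 - <<'E'
from h import *
s=cam("scene");t=cam("top");o=bot.get_obs();print(o["position"],o["ft_force"],o["grip_width"])
crop(s,180,110,90,110,5,"s13"); crop(t,320,170,60,70,8,"t13")
E
```

```text
time_s: 11.18
position: [502.8, -214.7, 322.6]
orientation: [3.136, 0.119, 0.012]
ft_force: [0.6, 0.6, 0.4]
grip_width: 0.502
[ 500.78934917 -213.85438088  318.10023097] [-0.36720994  0.45824559 -0.74415593] 0.4985745737225729
```

View pics/s13.png

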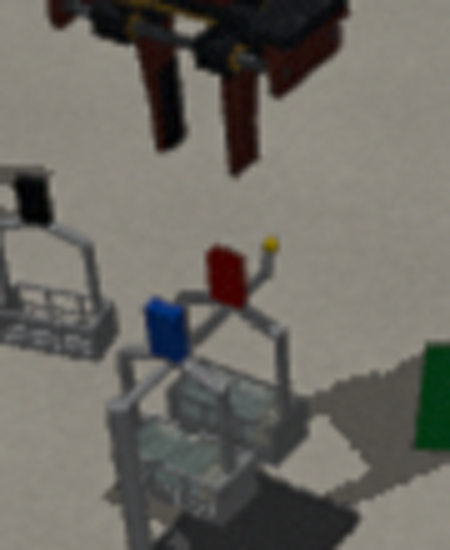

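```bash
python3 -m inch '[{"tx":-0.15,"ty":0.3,"tz":0,"rx":0,"ry":0,"rz":-0.07},{"tx":-0.16,"ty":0.65,"tz":0,"rx":0,"ry":0,"rz":-0.14},{"tx":-0.16,"ty":0.95,"tz":0,"rx":0,"ry":0,"rz":-0.222},{"tx":-0.16,"ty":0.95,"tz":0,"rx":0,"ry":0,"rz":-0.222}]'
python3 -m inch '[{"tx":-0.16,"ty":0.4,"tz":-0.2,"rx":0,"ry":0,"rz":0},{"tx":-0.16,"ty":0.8,"tz":-0.4,"rx":0,"ry":0,"rz":0},{"tx":-0.16,"ty":0.95,"tz":-0.7,"rx":0,"ry":0,"rz":0},{"tx":-0.16,"ty":0.95,"tz":-1,"rx":0,"ry":0,"rz":0}]'
python3 -m inch '[{"tx":-0.15,"ty":0.3,"tz":-0.3,"rx":0,"ry":0,"rz":0},{"tx":-0.15,"ty":0.48,"tz":-0.6,"rx":0,"ry":0,"rz":0},{"tx":-0.15,"ty":0.48,"tz":-0.9,"rx":0,"ry":0,"rz":0},{"tx":-0.15,"ty":0.48,"tz":-1,"rx":0,"ry":0,"rz":0},{"tx":-0.15,"ty":0.48,"tz":-1,"rx":0,"ry":0,"rz":0},{"tx":-0.15,"ty":0.48,"tz":-1,"rx":0,"ry":0,"rz":0}]'
python3 - <<'E'
from h import *
s=cam("scene");t=cam("top");o=bot.get_obs();P=o["position"];print(P,o["orientation"],o["grip_width"])
crop(s,255,170,90,90,6,"s14",[proj(s,P),proj(s,[453.5,24,29])]); crop(t,240,190,90,80,6,"t14")
E
```

```text
time_s: 11.62
position: [482.9, -114.9, 315.5]
orientation: [-3.109, 0.437, 0.006]
ft_force: [-0.0, -0.8, 0.2]
grip_width: 0.496
time_s: 11.95
position: [467.5, -21.0, 215.4]
orientation: [-3.113, 0.421, 0.001]
ft_force: [0.9, -0.8, -0.3]
grip_width: 0.499
time_s: 12.45
position: [453.4, 23.7, 117.0]
orientation: [3.112, -0.427, -0.003]
ft_force: [0.5, 0.0, 0.5]
grip_width: 0.496
[454.74376591  23.69265924 118.37601357] [-3.1119793   0.4282667  -0.00325519] 0.500295162941818
```

View pics/s14.png

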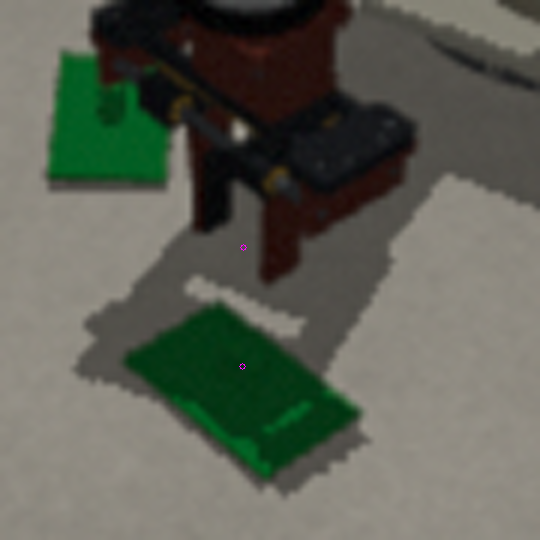

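View pics/t14.png

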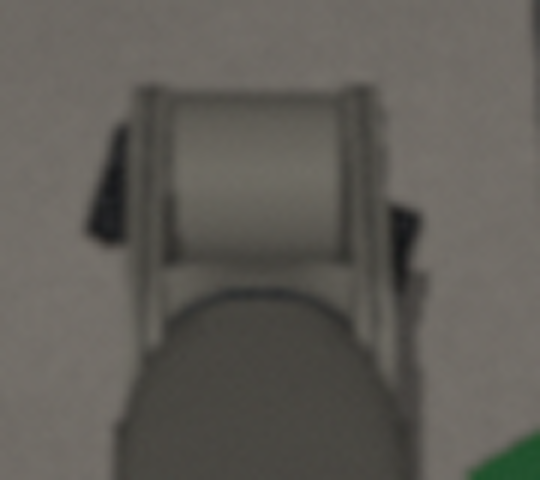

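```bash
python3 - <<'E'
from h import *
s=cam("scene");t=cam("top")
print(tri(t,(260+268/12-.5,215+228/12-.5),s,(180+461/4-.5,130+404/4-.5)))
# scene lid plate corners now, top plane z=14
c=[(255+u/6-.5,170+v/6-.5) for u,v in[(222,303),(126,360),(268,476),(360,412)]]
P=np.array([onz(s,p,12) for p in c]);print(P.round(1),P.mean(0))
for i in range(4):
    e=P[(i+1)%4]-P[i];print(np.linalg.norm(e),np.degrees(np.arctan2(e[1],e[0])))
E
```

```text
(array([453.64519823,  24.06374636,  29.15004806]), np.float64(0.9889104288988168))
[[402.1 -22.2  12. ]
 [471.  -42.2  12. ]
 [502.1  71.5  12. ]
 [433.5  88.4  12. ]] [452.16798665  23.85395131  12.        ]
71.74031367483849 -16.152462330517327
117.86973073067186 74.68357570188535
70.64438457813452 166.1428208381332
115.02930672577993 -105.86991978524152
```

```bash
python3 -m inch '[{"tx":0,"ty":0,"tz":-0.3,"rx":0,"ry":0,"rz":0},{"tx":0,"ty":0,"tz":-0.6,"rx":0,"ry":0,"rz":0},{"tx":0,"ty":0,"tz":-0.8,"rx":0,"ry":0,"rz":0},{"tx":0,"ty":0,"tz":-0.9,"rx":0,"ry":0,"rz":0},{"tx":0,"ty":0,"tz":-0.96,"rx":0,"ry":0,"rz":0},{"tx":0,"ty":0,"tz":-0.96,"rx":0,"ry":0,"rz":0},{"tx":0,"ty":0,"tz":-0.96,"rx":0,"ry":0,"rz":0}]'
python3 - <<'E'
from h import *
s=cam("scene");o=bot.get_obs();P=o["position"];print(P,o["ft_force"],o["grip_width"])
crop(s,255,170,90,90,6,"s15")
E
```

```text
time_s: 13.23
position: [454.3, 24.2, 22.0]
orientation: [-3.112, 0.427, -0.002]
ft_force: [0.1, -0.4, 0.5]
grip_width: 0.499
[454.49431056  24.19453424  22.21268317] [ 0.44770021 -0.5192072   0.07470621] 0.496643406101326
```

View pics/s15.png

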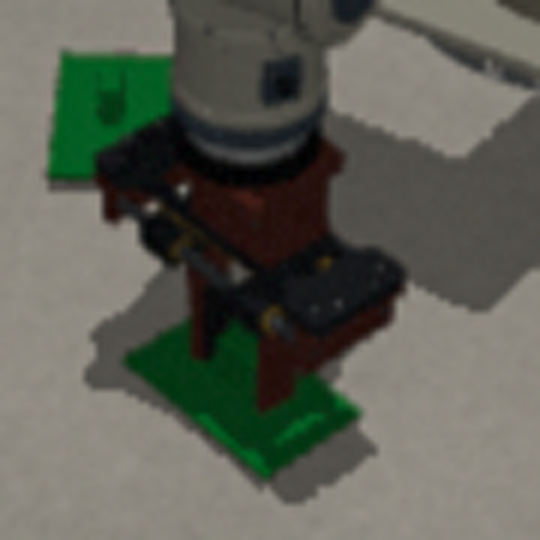

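```bash
python3 -m inch '[{"tx":-0.005,"ty":0,"tz":-0.03,"rx":0,"ry":0,"rz":0},{"tx":-0.005,"ty":0,"tz":-0.03,"rx":0,"ry":0,"rz":0},{"tx":-0.005,"ty":0,"tz":-0.03,"rx":0,"ry":0,"rz":0}]'
python3 -m inch '[{"tx":0,"ty":0,"tz":0,"rx":0,"ry":0,"rz":0},{"tx":0,"ty":0,"tz":0,"rx":0,"ry":0,"rz":0},{"tx":0,"ty":0,"tz":0,"rx":0,"ry":0,"rz":0},{"tx":0,"ty":0,"tz":0,"rx":0,"ry":0,"rz":0},{"tx":0,"ty":0,"tz":0,"rx":0,"ry":0,"rz":0},{"tx":0,"ty":0,"tz":0,"rx":0,"ry":0,"rz":0}]' -1 30
python3 -m inch '[{"tx":0,"ty":0,"tz":0.1,"rx":0,"ry":0,"rz":0},{"tx":0,"ty":0,"tz":0.25,"rx":0,"ry":0,"rz":0},{"tx":0,"ty":0,"tz":0.5,"rx":0,"ry":0,"rz":0},{"tx":0,"ty":0,"tz":0.75,"rx":0,"ry":0,"rz":0},{"tx":0,"ty":0,"tz":1,"rx":0,"ry":0,"rz":0},{"tx":0,"ty":0,"tz":1,"rx":0,"ry":0,"rz":0}]'
python3 - <<'E'
from h import *
s=cam("scene");o=bot.get_obs();P=o["position"];print(P,o["ft_force"],o["grip_width"])
crop(s,255,140,90,120,5,"s16")
E
```

```text
time_s: 13.53
position: [453.3, 24.3, 18.7]
orientation: [-3.112, 0.427, -0.001]
ft_force: [-1.1, -0.2, 0.5]
grip_width: 0.498
time_s: 14.03
position: [453.1, 24.2, 18.3]
orientation: [-3.112, 0.427, -0.0]
ft_force: [-1.3, -1.1, 4.2]
grip_width: 0.335
time_s: 14.53
position: [455.6, 24.4, 122.3]
orientation: [-3.111, 0.427, -0.011]
ft_force: [1.6, -0.2, -0.6]
grip_width: 0.343
[454.71803014  24.33424051 120.49867809] [-0.1270219   0.25559829 -0.09786596] 0.3423137113506724
```

View pics/s16.png

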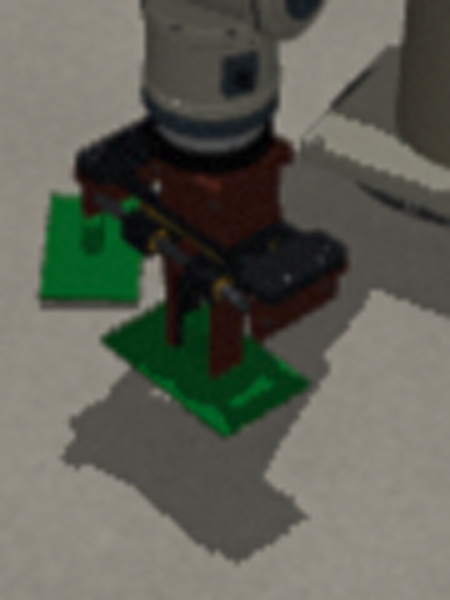

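```bash
python3 -m inch '[{"tx":0.08,"ty":0.15,"tz":0.1,"rx":0,"ry":0,"rz":0.04},{"tx":0.19,"ty":0.4,"tz":0.15,"rx":0,"ry":0,"rz":0.08},{"tx":0.3,"ty":0.62,"tz":0.15,"rx":0,"ry":0,"rz":0.12},{"tx":0.41,"ty":0.85,"tz":0.15,"rx":0,"ry":0,"rz":0.16}]'
python3 -m inch '[{"tx":0.1,"ty":0.21,"tz":0,"rx":0,"ry":0,"rz":0.05},{"tx":0.2,"ty":0.42,"tz":0,"rx":0,"ry":0,"rz":0.1},{"tx":0.3,"ty":0.64,"tz":0,"rx":0,"ry":0,"rz":0.14},{"tx":0.41,"ty":0.85,"tz":0,"rx":0,"ry":0,"rz":0.184}]'
python3 - <<'E'
from h import *
s=cam("scene");t=cam("top");o=bot.get_obs();print(o["position"],o["orientation"],o["joint_positions"])
crop(s,310,245,70,70,8,"s17"); crop(t,185,175,60,50,10,"t17")
E
```

```text
time_s: 14.92
position: [493.8, 110.0, 132.4]
orientation: [3.141, -0.03, -0.002]
ft_force: [1.5, 0.2, -0.3]
grip_width: 0.338
time_s: 15.25
position: [534.2, 195.1, 131.5]
orientation: [3.112, 0.424, -0.004]
ft_force: [1.2, -0.8, -0.8]
grip_width: 0.337
[535.98268146 196.6871123  131.91314932] [-3.11223086e+00 -4.24922885e-01 -3.27217770e-04] [3.30625852e-01 4.65219234e-01 1.81321983e+00 5.76645378e-04
 8.62854808e-01 1.62965888e+00]
```

View pics/s17.png

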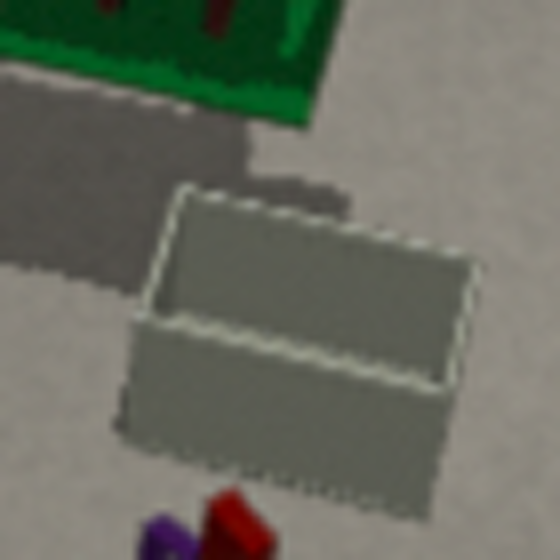

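View pics/t17.png

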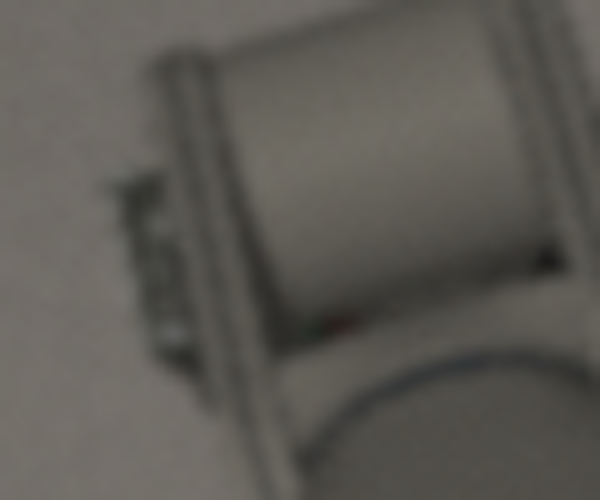

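```bash
python3 - <<'E'
from h import *
s=cam("scene")
c=[np.array([310+u/8-.5,245+v/8-.5]) for u,v in[(180,183),(135,322),(453,393),(481,260)]]
P=np.array([onz(s,p,75) for p in c]);print(P.round(1),P.mean(0)); 
for i in range(4):
    e=P[(i+1)%4]-P[i];print(np.linalg.norm(e),np.degrees(np.arctan2(e[1],e[0])))
# light rim mask
g=s["img"].astype(int).sum(2)/3
rgn=g[260:300,320:375]; print(rgn.max(), np.median(rgn))
# model check: project outer + inner rim for yaw 15.3 at est centre
import itertools
pts=[]
for cx,cy,yaw in((578,281.3,15.5),):
    a=np.radians(yaw);ex=np.array([np.cos(a),np.sin(a),0]);ey=np.array([-np.sin(a),np.cos(a),0])
    for hx,hy in((33,56),(29,52)):
        for i,j in itertools.product((-1,1),(-1,1)): pts.append(proj(s,np.array([cx,cy,75])+i*hx*ex+j*hy*ey))
crop(s,310,245,70,70,8,"s18",pts)
E
```

```text
[[561.7 220.   75. ]
 [626.4 237.7  75. ]
 [592.7 344.4  75. ]
 [534.  326.9  75. ]] [578.71527634 282.25878559  75.        ]
67.06640527664221 15.342323072461586
111.80634182447193 107.5232770986619
61.312998770396995 -163.50511056785137
110.50238832139159 -75.44113283546302
153.33333333333334 89.0
```

View pics/s18.png

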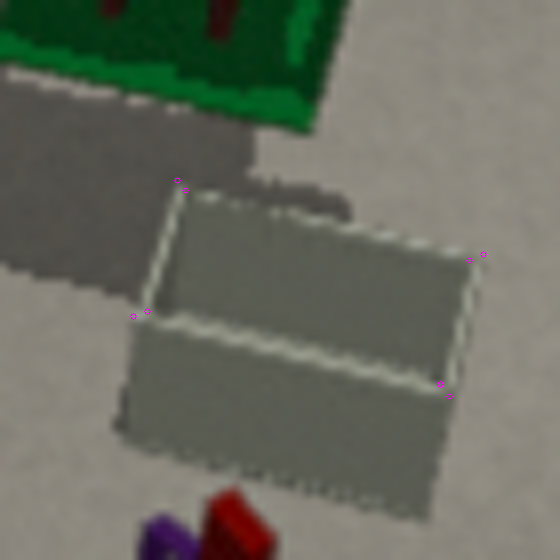

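```bash
python3 -m inch '[{"tx":0.1,"ty":0.2,"tz":0,"rx":0,"ry":0,"rz":0},{"tx":0.2,"ty":0.4,"tz":0,"rx":0,"ry":0,"rz":0},{"tx":0.3,"ty":0.6,"tz":0,"rx":0,"ry":0,"rz":0},{"tx":0.39,"ty":0.78,"tz":0,"rx":0,"ry":0,"rz":0},{"tx":0.42,"ty":0.84,"tz":0,"rx":0,"ry":0,"rz":0},{"tx":0.42,"ty":0.84,"tz":0,"rx":0,"ry":0,"rz":0},{"tx":0.42,"ty":0.84,"tz":0,"rx":0,"ry":0,"rz":0}]'
python3 - <<'E'
from h import *
import itertools
s=cam("scene");o=bot.get_obs();P=o["position"];print(P,o["orientation"])
a=np.radians(15.5);ex=np.array([np.cos(a),np.sin(a),0]);ey=np.array([-np.sin(a),np.cos(a),0])
pts=[]
for z in(-18.5+14,):
    for i,j in itertools.product((-1,1),(-1,1)): pts.append(proj(s,P+[0,0,z]+i*37*ex+j*60*ey))
crop(s,310,220,70,90,6.5,"s19",pts)
print(np.array(pts))
E
```

```text
time_s: 15.98
position: [575.9, 277.0, 132.2]
orientation: [3.113, 0.418, -0.004]
ft_force: [-0.7, 0.1, -0.4]
grip_width: 0.338
[575.86427953 276.7531777  132.41240518] [ 3.11283391  0.41743825 -0.00341186]
[[330.90159888 252.43105851]
 [372.8555398  262.27392164]
 [324.55503479 271.50844139]
 [368.15827191 282.22419154]]
```

View pics/s19.png

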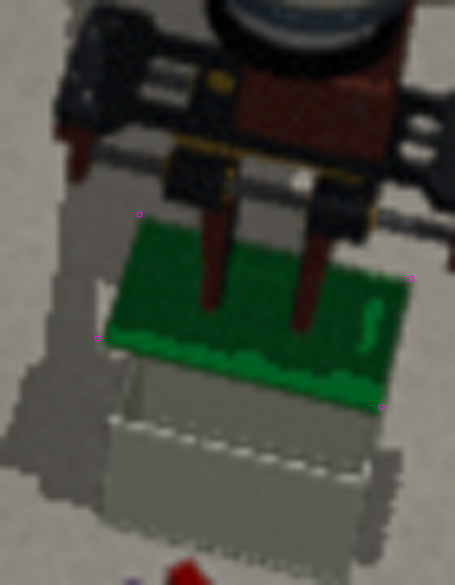

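```bash
python3 - <<'E'
from h import *
s=cam("scene");o=bot.get_obs();P=o["position"];print(P)
c=[(310+u/6.5-.5,220+v/6.5-.5) for u,v in[(145,217),(104,346),(379,413),(412,280)]]
Q=np.array([onz(s,p,P[2]+z) for p,z in zip(c,(-4.5,-10.5,-10.5,-4.5))])
print(Q.round(1),Q.mean(0)-P)
for i in range(4):
    e=Q[(i+1)%4]-Q[i];print(np.linalg.norm(e),np.degrees(np.arctan2(e[1],e[0])))
crop(s,320,245,60,42,13,"s20")
E
```

```text
[576.03961116 276.72194935 132.61246655]
[[556.5 212.1 128.1]
 [625.5 231.  122.1]
 [593.9 343.5 122.1]
 [525.3 325.3 128.1]] [-0.72850887  1.25874471 -7.5       ]
71.77168093325224 15.330771567391151
116.79482245874425 105.68574803634621
71.2166089184694 -165.14054196190875
117.37643221093411 -74.5890955451457
```

View pics/s20.png

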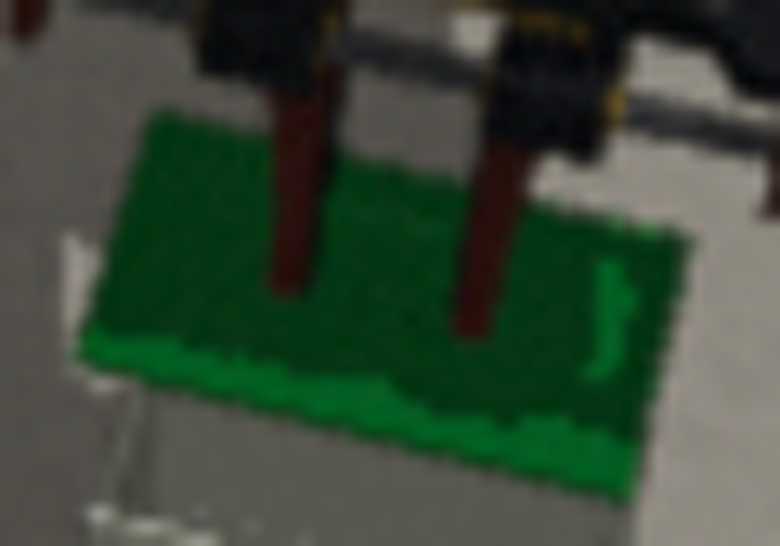

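```bash
python3 -m inch '[{"tx":0.028,"ty":0.04,"tz":-0.1,"rx":0,"ry":0,"rz":0.005},{"tx":0.028,"ty":0.04,"tz":-0.2,"rx":0,"ry":0,"rz":0.005},{"tx":0.028,"ty":0.04,"tz":-0.3,"rx":0,"ry":0,"rz":0.005},{"tx":0.028,"ty":0.04,"tz":-0.36,"rx":0,"ry":0,"rz":0.005},{"tx":0.028,"ty":0.04,"tz":-0.36,"rx":0,"ry":0,"rz":0.005},{"tx":0.028,"ty":0.04,"tz":-0.36,"rx":0,"ry":0,"rz":0.005}]'
python3 - <<'E'
from h import *
s=cam("scene");t=cam("top");o=bot.get_obs();P=o["position"];print(P,o["orientation"],o["ft_force"])
crop(s,320,245,60,55,10.5,"s21")
E
```

```text
time_s: 16.58
position: [579.4, 281.9, 96.2]
orientation: [3.111, 0.431, -0.003]
ft_force: [-0.0, 0.1, -0.6]
grip_width: 0.339
[580.05325501 282.29425767  97.26410138] [-3.11180685e+00 -4.30990807e-01 -3.86225234e-04] [ 0.85163503 -0.55867585 -1.18010946]
```

View pics/s21.png

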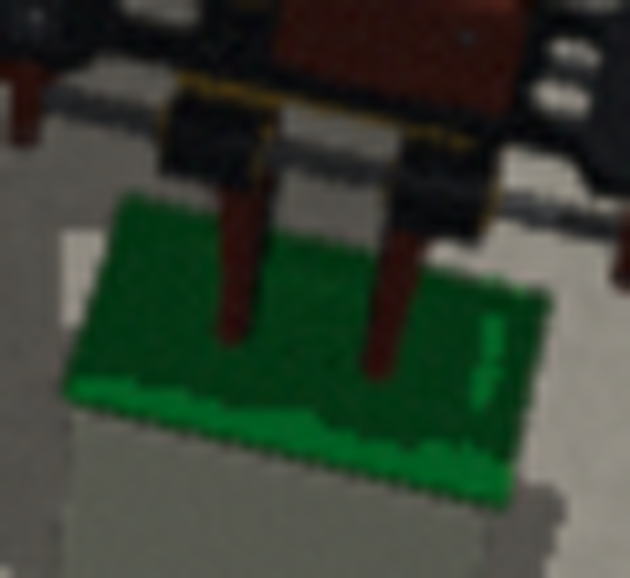

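```bash
python3 - <<'E'
from h import *
s=cam("scene");o=bot.get_obs();P=o["position"];print(P)
c=[(320+u/10.5-.5,245+v/10.5-.5) for u,v in[(119,194),(64,400),(508,510),(552,292)]]
Q=np.array([onz(s,p,P[2]+z) for p,z in zip(c,(-4.5,-10.5,-10.5,-4.5))])
print(Q.round(1),Q.mean(0))
for i in range(4):
    e=Q[(i+1)%4]-Q[i];print(np.linalg.norm(e),np.degrees(np.arctan2(e[1],e[0])))
# jar bottom/visible side edges check
crop(s,320,245,60,70,8.5,"s22")
E
```

```text
[580.16912435 282.35980678  97.54227471]
[[563.2 215.5  93. ]
 [629.7 236.2  87. ]
 [597.5 350.3  87. ]
 [529.4 329.8  93. ]] [579.94697307 282.94940067  90.04227471]
69.89995162059448 17.321669594852814
118.51223759315756 105.7655560731568
71.42324955868972 -163.2645899568417
119.20877512889405 -73.49217669851973
```

View pics/s22.png

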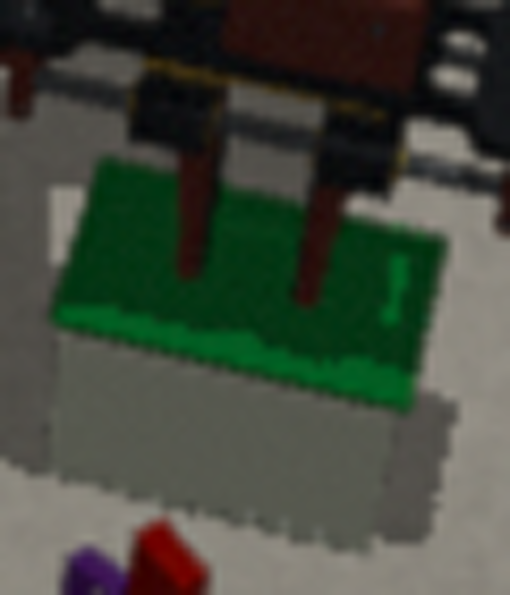

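```bash
python3 -m inch '[{"tx":-0.015,"ty":-0.01,"tz":0,"rx":0,"ry":0,"rz":0},{"tx":-0.015,"ty":-0.01,"tz":-0.02,"rx":0,"ry":0,"rz":0},{"tx":-0.015,"ty":-0.01,"tz":-0.04,"rx":0,"ry":0,"rz":0},{"tx":-0.015,"ty":-0.01,"tz":-0.04,"rx":0,"ry":0,"rz":0}]'
python3 -m inch '[{"tx":0,"ty":0,"tz":-0.015,"rx":0,"ry":0,"rz":0},{"tx":0,"ty":0,"tz":-0.03,"rx":0,"ry":0,"rz":0},{"tx":0,"ty":0,"tz":-0.03,"rx":0,"ry":0,"rz":0}]'
```

```text
time_s: 17.07
position: [578.1, 281.1, 92.9]
orientation: [3.112, 0.431, -0.0]
ft_force: [0.3, -0.5, -1.5]
grip_width: 0.341
time_s: 17.32
position: [578.2, 281.2, 89.8]
orientation: [3.112, 0.431, -0.001]
ft_force: [0.0, -0.3, -1.6]
grip_width: 0.338
```

No contact at 89.8, so the plug is inside the mouth (it would have touched at about 93.5). Continuing.

```bash
python3 -m inch '[{"tx":0,"ty":0,"tz":-0.015,"rx":0,"ry":0,"rz":0},{"tx":0,"ty":0,"tz":-0.03,"rx":0,"ry":0,"rz":0},{"tx":0,"ty":0,"tz":-0.03,"rx":0,"ry":0,"rz":0}]'
python3 -m inch '[{"tx":0,"ty":0,"tz":-0.01,"rx":0,"ry":0,"rz":0},{"tx":0,"ty":0,"tz":-0.01,"rx":0,"ry":0,"rz":0},{"tx":0,"ty":0,"tz":-0.01,"rx":0,"ry":0,"rz":0}]'
python3 -m inch '[{"tx":0,"ty":0,"tz":-0.01,"rx":0,"ry":0,"rz":0},{"tx":0,"ty":0,"tz":-0.01,"rx":0,"ry":0,"rz":0},{"tx":0,"ty":0,"tz":-0.01,"rx":0,"ry":0,"rz":0}]'
```

```text
time_s: 17.57
position: [578.2, 281.2, 86.8]
orientation: [3.112, 0.431, -0.001]
ft_force: [-0.2, -0.8, -1.9]
grip_width: 0.341
time_s: 17.82
position: [578.3, 281.2, 86.1]
orientation: [-3.112, -0.431, 0.0]
ft_force: [-0.2, -0.4, -0.6]
grip_width: 0.341
time_s: 18.07
position: [578.6, 281.3, 85.4]
orientation: [-3.112, -0.431, -0.001]
ft_force: [-0.3, 0.4, 0.6]
grip_width: 0.338
```

```bash
python3 -m inch '[{"tx":0,"ty":0,"tz":-0.01,"rx":0,"ry":0,"rz":0},{"tx":0,"ty":0,"tz":-0.01,"rx":0,"ry":0,"rz":0},{"tx":0,"ty":0,"tz":-0.01,"rx":0,"ry":0,"rz":0}]'
python3 - <<'E'
from h import *
s=cam("scene");o=bot.get_obs();P=o["position"];print(P,o["ft_force"])
crop(s,320,245,60,70,8.5,"s23")
E
```

```text
time_s: 18.32
position: [578.6, 281.4, 85.4]
orientation: [-3.112, -0.431, -0.001]
ft_force: [-3.7, -1.0, 9.7]
grip_width: 0.34
[578.58862728 281.33501454  85.35483383] [-3.04129577 -1.66048299  8.15243182]
```

View pics/s23.png

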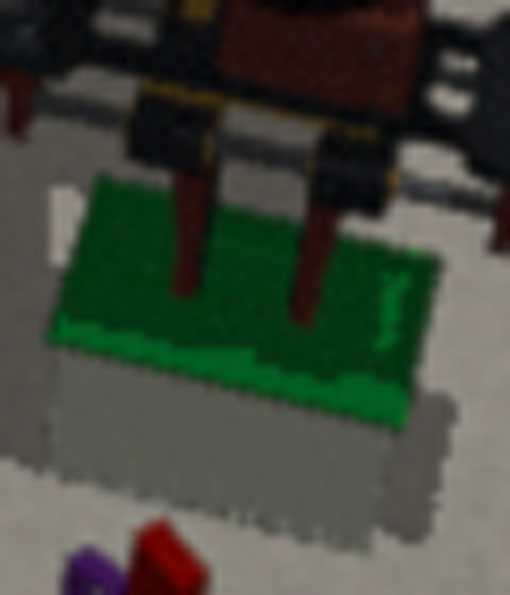

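```bash
python3 -m inch '[{"tx":0,"ty":0,"tz":0.005,"rx":0,"ry":0,"rz":0},{"tx":0,"ty":0,"tz":0.005,"rx":0,"ry":0,"rz":0},{"tx":0,"ty":0,"tz":0.005,"rx":0,"ry":0,"rz":0},{"tx":0,"ty":0,"tz":0.005,"rx":0,"ry":0,"rz":0},{"tx":0,"ty":0,"tz":0.005,"rx":0,"ry":0,"rz":0}]' 0.1
python3 -m inch '[{"tx":0,"ty":0,"tz":0.05,"rx":0,"ry":0,"rz":0},{"tx":0,"ty":0,"tz":0.2,"rx":0,"ry":0,"rz":0},{"tx":0,"ty":0,"tz":0.5,"rx":0,"ry":0,"rz":0},{"tx":0,"ty":0,"tz":0.8,"rx":0,"ry":0,"rz":0},{"tx":0,"ty":0,"tz":1,"rx":0,"ry":0,"rz":0},{"tx":0,"ty":0,"tz":1,"rx":0,"ry":0,"rz":0}]'
python3 -m inch '[{"tx":-0.4,"ty":-0.2,"tz":0.4,"rx":0,"ry":0,"rz":0},{"tx":-0.8,"ty":-0.4,"tz":0.8,"rx":0,"ry":0,"rz":0},{"tx":-1,"ty":-0.4,"tz":0.8,"rx":0,"ry":0,"rz":0},{"tx":-1,"ty":-0.4,"tz":0.8,"rx":0,"ry":0,"rz":0}]'
python3 -m inch '[{"tx":-0.4,"ty":0,"tz":0.3,"rx":0,"ry":0,"rz":0},{"tx":-0.7,"ty":0,"tz":0.4,"rx":0,"ry":0,"rz":0},{"tx":-0.7,"ty":0,"tz":0.4,"rx":0,"ry":0,"rz":0},{"tx":-0.7,"ty":0,"tz":0.4,"rx":0,"ry":0,"rz":0},{"tx":-0.7,"ty":0,"tz":0.4,"rx":0,"ry":0,"rz":0}]'
python3 - <<'E'
from h import *
s=cam("scene");t=cam("top");o=bot.get_obs();P=o["position"];print(P,o["ft_force"],o["grip_width"],o["time_s"])
crop(s,170,130,210,190,3.8,"s24");crop(t,185,165,195,85,4,"t24")
print("blue S",cen(mask(s,"blue",200,165,25,25)))
print("blue T",cen(mask(t,"blue",330,180,40,40)))
p=cen(mask(s,"red",210,150,20,25));print("red",p,onz(s,p[0],232.3))
W=np.array([onz(s,p,81)[:2] for p in np.argwhere(mask(s,"green",320,245,60,60))[:,::-1]]);print(cv2.minAreaRect(W.astype(np.float32)))
E
```

```text
time_s: 18.78
position: [578.3, 281.2, 84.4]
orientation: [3.112, 0.431, -0.0]
ft_force: [-0.1, 0.7, -1.1]
grip_width: 0.553
time_s: 19.28
position: [581.0, 282.5, 190.0]
orientation: [-3.109, -0.431, -0.012]
ft_force: [-0.0, 1.4, 1.0]
grip_width: 0.549
time_s: 19.62
position: [475.2, 240.1, 266.4]
orientation: [-3.112, -0.431, 0.0]
ft_force: [1.0, 0.2, 0.1]
grip_width: 0.552
time_s: 20.03
position: [408.7, 241.4, 304.2]
orientation: [3.112, 0.432, 0.0]
ft_force: [-0.0, 0.1, -0.5]
grip_width: 0.548
[408.99018285 241.20335062 303.70326123] [ 0.03213309 -0.71340118  0.25213517] 0.5465750559467765 20.1333
blue S (array([212.96, 175.6 ]), 75)
blue T (array([352.35294118, 195.94117647]), 17)
red (array([224.765625, 164.96875 ]), 64) [ 501.9708132  -211.32715828  232.3       ]
((581.5770874023438, 282.8131103515625), (73.72112274169922, 117.13461303710938), 15.69571304321289)
```

View pics/s24.png

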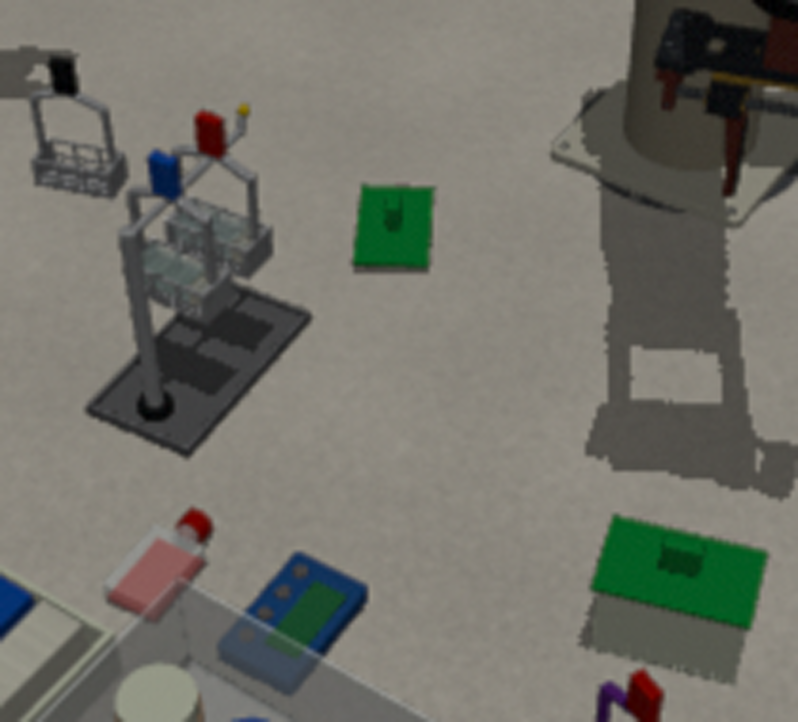

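View pics/t24.png

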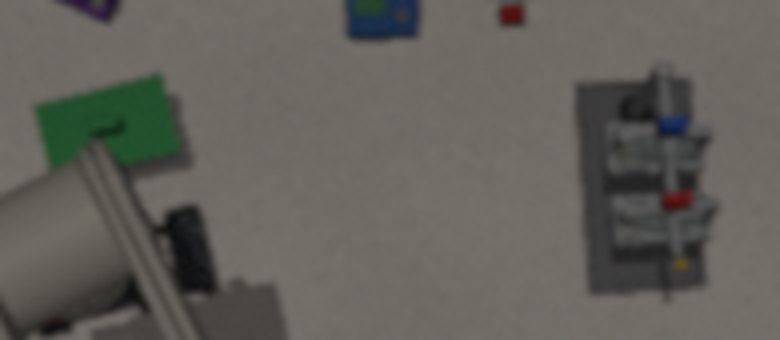

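Red and blue tabs sit at (225,165) and (213,176) in the scene view, upright and in line on the rod, and the blue one hasn't moved. The lid lies level and flush on the jar at about (350,282), with the arm clear. I'm handing in.

```bash
python3 -c "
from cell import bot
print(bot.sign_off())"
```

```text
the job is handed in; nothing more can be done
None
```

The red carrier now hangs on the hook rod about 45 mm behind the bend, in front of the blue one. The green lid, the leftmost of the look-alikes at the start, is on the jar. I handed in at about 20 s; sign-off gives no verdict.

**Red carrier:** Its crossbar touched the rod at TCP height 217.6 mm, against 217.8 mm predicted, and it stayed upright after I let go.

**Blue carrier:** Its tab centroid is in the same place in the top view and within 0.4 px in the scene view, so it did not move measurably.

**Lid:** The plug entered the mouth without contact, and the plate seated at TCP height 85.4 mm, against 85.5 mm predicted. In the last picture it looks level and flush, and the gripper is well clear of everything.

**Disagreements:**
- The jar's position differed by 1–2 mm depending on how I measured it, so I used a value in between.
- After release, the mask-based estimate put the lid's centre at about (581.6, 282.8), against roughly (578.7, 282.3) for the jar's rim. That estimate includes the plate's visible side face, so it is biased toward the camera. Even taken at face value it is under the 8 mm limit.

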